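# Start the flange nut on the shaker stud

### The job

Pick up the big flange nut from the bench and set it, flange down, on the stud in the middle of the shaker's plate. Back it off (anticlockwise seen from above) until you feel its thread drop in, then turn it clockwise until the flange sits flat on the plate, and let go. Do it gently, never forcing or jamming the nut, and leave the other things on the bench where they are.

Things in the scene. Friction and masses are not known exactly. Their poses are not given: they have to be found in the camera images.
- nut_center (a point): Loose steel flange nut: hexagon 44 mm across flats (51 across corners), 24 mm high, on a round flange 62 mm wide, 5 mm thick; 0.28 kg. Lies flange down on the bench. Point: on its axis, half-way up, 14.5 mm above the flange's underside; z up out of the hexagon. Flats face 0, 60, 120... degrees from its x axis. The smaller plain nut and the washer nearby do not belong to this job.
- nut: The same flange nut, origin at the centre of the flange's underside. Its bore is 28.6 mm wide, with three short radial teeth inside (2.6 mm thick, tips on a 21.4 mm circle, 8 mm above the underside) that run in the stud's thread, and at the top a 5 mm collar, 21.6 mm wide, that guides it on the stud's nose. To turn it, fingers 2 to 3 mm wider than its flats work as a loose spanner: it turns and still slides down freely.
- stud_foot (a point): Where the axis of the fixed upright steel stud meets the top of the shaker's dark square plate, 85 mm above the bench; z up along the stud. A nut that is fully home has its underside at this height. The stud is 56 mm high: coarse right-hand thread of three starts below (26.6 mm across, 21 mm of travel per turn, self-locking), plain nose above.
- stud_tip (a point): Top of the stud, 56 mm above the plate. The nose is 10 mm wide at the tip, tapers out to 20 mm over its top 10 mm and is plain below that. How the thread starts are turned about the axis differs every time; no reading shows it, it must be felt (or seen).
- thread_step (a point): On the stud's axis at the height (11.7 mm above the plate) where the nut's underside rests when its teeth lie on the blunt level thread starts (up to 16 mm if they meet the small stops on them). Turned clockwise from there it jams on the stops. Turned anticlockwise, at most 110 degrees, the teeth slip off and it drops by its own weight. Now and then it drops in at once when put on.
- thread_in (a point): On the stud's axis at the height (about 6 mm above the plate) where the nut's underside lies once the thread has dropped in. There a stop blocks turning further anticlockwise (12 degrees of play). About 100 degrees clockwise from there bring the flange down on the plate, 20 to 30 degrees more and it is tight (0.2 N m is plenty).
- shaker: White bench shaker with its plate and stud, 270 by 260 mm, fixed; origin on the bench under the stud's axis. Plate 240 mm square; capped pots 46 mm high stand near its corners, 93 mm from the stud in x and in y. The nut pushed against plate or stud with more than 60 N counts as forced.
- plain_nut: Bystander: plain steel hexagon nut, 30 mm across flats, 16 mm high, origin at its underside.
- washer: Bystander: steel washer, 44 mm in diameter, 4 mm thick.
- beaker: Bystander: glass beaker, 70 mm in diameter, 90 mm high, origin at its underside.
- bottle: Bystander: glass bottle with a blue cap, 70 mm in diameter, 150 mm high, origin at its underside.
- spanner: Bystander: spanner lying flat, 170 mm long.
Mind the look-alikes: they are no part of the job. What is shaped like the nut but orange is not meant.

How it is judged:
By the outcome, as a careful person would: the job done as asked, in the order asked, and still so for the second after the job is handed in, with the robot touching nothing.
It also fails if it takes over 64 s, if anything falls off the work surface, if the arm or the gripper's body presses on something with over 40 N, if the wrist force passes 120 N, or if a joint passes its speed limit or range.

### The arm

A 6-joint arm with a two-finger parallel gripper is mounted at the origin on the work surface. World frame = base frame: x ahead of the robot, y to its left, z up, the work surface at z = 0. Lengths are in m, angles in rad, forces in N, time in s.
With the tool pointing down it reaches from about 0.375 to 0.9 m from the base axis. Payload 3.1 kg.
Tool frame: the origin (TCP) lies at the very end of the fingers, on their centre line; the grasp point (between the pads) lies 19 mm behind it; x points along the fingers, z is the direction in which the jaws open and shut, and the axes are right-handed (so a half turn about x gives the same grasp; the last joint's range is limited). The gripper opens to 85 mm and grips with 20 to 120 N. Pads are 22 mm wide; open, the fingers measure 114 mm over their backs; the gripper's body (76 mm by 85 mm) begins 54 mm behind the grasp point. The pads swing forward as they close: fully open they stand 13 mm farther back than shut.
Start: joints at [1.077, 0.527, 1.433, -0, 1.181, -0.178], TCP at [0.194, 0.594, 0.205] pointing down, gripper open.
Joint ranges: [-3.08, 3.08], [-0.75, 2.2], [0.22, 2.44], [-1.43, 4.57], [0, 2.65], [-2.85, 2.85]. Speed limits (rad/s): [2.79, 2.79, 3.14, 3.14, 3.14, 3.14].

### API

Orientations are given as a unit quaternion [x, y, z, w].
In Python, from station import manip, viewer, job gives the robot as it stands.
- The arm moves only by the tool move_arm, never from a script. Its argument "deltas" is one flat list of numbers, 7 for each row, row after row: the finger opening in mm, from 0 to 85.4, then the shift along the tool's x, y, z in mm, then the turn, a rotation vector about the tool's x, y, z in degrees. In form: [jaw, tx, ty, tz, rx, ry, rz, jaw, tx, ty, tz, rx, ry, rz, ...]. A call has 1 to 10 rows; each row shifts and turns the commanded pose from where the row before left it, along the tool's axes as they then stand; what a row does not reach is not made up. A row lasts 1/10 s, in which the tool goes at most 50 mm and 8.59 degrees, less where a joint would pass 70% of its speed; a pose out of reach is approached as far as the arm can. A call is refused whole if a number of a shift passes 50 or a number of a turn 8.59, either way. A call with a gripper value outside its range is refused whole. The fingers move at their own pace and stop on an object; "force" is the grip in N (left out, the last holds). Time passes only in rows, so rows that do not move let the fingers close. It gives the time, the measured TCP pose, the force and the opening at its end, in the units of the state.
- manip.sense(): the state, without advancing time (a new reading comes with each control period).
- viewer.snapshot(name): name is "side" or "top"; returns a dict with "image" (420x560x3 uint8, red, green, blue), "depth" (420x560 float32, m along the optical axis (not along the pixel's ray), 0 where there is no reading), "fovy" (degrees; the focal length in pixels is half the picture's height over the tangent of half this angle, whatever the lens; pixels are square), "cx", "cy" (the principal point, pixels), "R" (3x3) and "t" (3): a world point X has camera coordinates R X + t. Camera axes: x right, y down, z forward; pixel columns grow to the right and rows downward; lengths in m; the calibration is good to about 2 mm. A picture is of the moment at which its call begins.
- job.sign_off(): hands the job in, once; it reports no verdict.
The state is a dict: "t": time; "q": joint angles; "qd": joint speeds; "tau": joint torques, N m; "tcp_pos": TCP position; "tool_rot": TCP orientation; "force": force on the tool from outside, world axes, zero at the start; "ft_torque": the same for the moment, N m; "finger_gap": opening from 0.0 (shut) to 1.0 (fully open).
Only numpy, scipy, OpenCV 4.12 (cv2) and the standard library are available. Lean on these libraries where they do the work, as an engineer would, in place of code of your own. Each camera call takes 0.05 s, during which the arm holds its last target.

## Working session

There is one attempt and no reset: what is moved stays moved. The work goes in short steps, Python scripts to look and compute and a tool call to move; the robot and the scene stay as the last step left them, time stands still between calls to the robot, and variables do not carry over. Pictures are saved under pics/ and viewed, and the job is handed in when it is done.

Besides the shell and the picture viewer there is one more tool, called after "Call:" by a JSON object that holds its "api" and its "payload", one argument or row to a line. move_arm: Moves the arm, as the interface text tells. Its arguments: {"type":"object","properties":{"deltas":{"type":"array"},"force":{"type":"number"}},"required":["deltas"]}

```bash
ls; mkdir -p pics; python3 - <<'E'
from station import manip, viewer, job
import cv2,numpy as np
print(manip.sense())
for n in("top","side"):
    s=viewer.snapshot(n); cv2.imwrite(f"pics/{n}0.png",s["image"][:,:,::-1]); np.savez(f"{n}0.npz",**s)
    print(n,s["fovy"],s["cx"],s["cy"],s["R"],s["t"])
E
```

```text
pics
{'t': 0.0, 'q': array([ 1.07652195e+00,  5.28440386e-01,  1.43390765e+00, -4.91869943e-06,
        1.18137271e+00, -1.78542840e-01]), 'qd': array([-0.00131428,  0.00058439, -0.00052907, -0.00112211,  0.00047684,
       -0.00028052]), 'tau': array([ 8.40956509e-04, -4.42347443e+01, -1.78028119e+01, -2.24840419e-04,
        8.71971133e-03, -8.61537700e-06]), 'tcp_pos': array([0.19369959, 0.59342111, 0.2037478 ]), 'tool_rot': array([-0.41550542,  0.57306438,  0.41484936,  0.57171013]), 'force': array([0.0079946 , 0.71208417, 0.20649808]), 'ft_torque': array([0.0029657 , 0.03595941, 0.02306889]), 'finger_gap': 0.9996511080011532}
top 53.063375365875665 277.2892533226268 211.86485076697633 [[ 0.02676091 -0.99961695 -0.00705769]
 [-0.99902521 -0.02649578 -0.03530733]
 [ 0.0351068   0.00799567 -0.99935158]] [-0.11360838  0.54396834  1.09446832]
side 47.432673014187195 280.29111507551323 206.28319549225608 [[ 0.95736921 -0.28829884  0.01811024]
 [-0.20755353 -0.73012973 -0.65102389]
 [ 0.20091226  0.61951138 -0.75884117]] [-0.54250941  0.12364454  0.9669097 ]
```

View pics/top0.png

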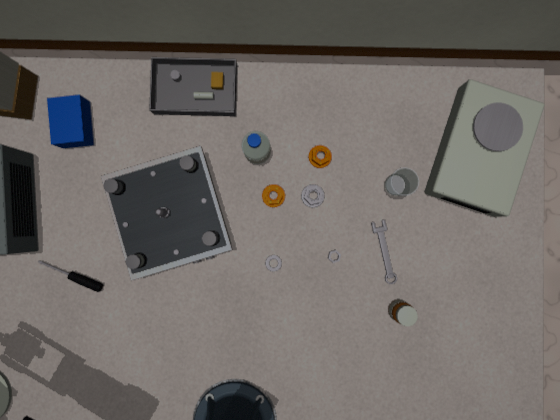

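View pics/side0.png

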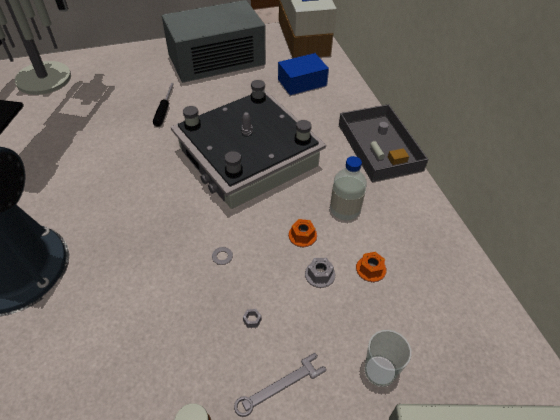

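Candidates in the top view: steel flange nut (313,196); orange flange nuts (320,156) and (274,196); plain nut (333,256); washer (274,263). The steel flange nut at (313,196), side view (320,270), fits the description, so I'll check it in a close crop.

```bash
python3 - <<'E'
import cv2,numpy as np
t=np.load("top0.npz");s=np.load("side0.npz")
def crop(d,u,v,r): 
    im=d["image"][v-r:v+r,u-r:u+r,::-1]; return cv2.resize(im,(390,390),interpolation=cv2.INTER_CUBIC)
cv2.imwrite("pics/c1.png",np.hstack([crop(t,313,196,25),crop(s,320,270,25)]))
cv2.imwrite("pics/c2.png",np.hstack([crop(t,163,212,25),crop(s,246,124,25)]))
E
```

```text
(no output)
```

View pics/c1.png

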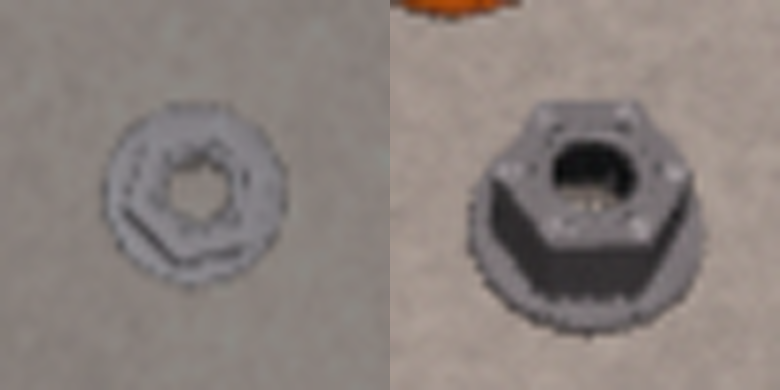

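View pics/c2.png

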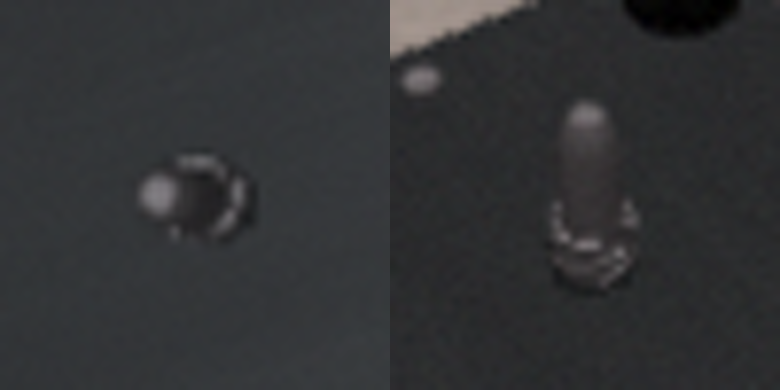

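Confirmed: a bare steel flange nut. The side crop shows its hexagon clearly, with one pair of flats near horizontal. The stud tip is bright at top (158,212) and side (246,112). Measuring now.

```bash
cat > h.py <<'E'
import cv2,numpy as np
def ray(d,u,v):
    f=d["image"].shape[0]/2/np.tan(np.radians(float(d["fovy"])/2))
    R=d["R"];c=-R.T@d["t"]; w=R.T@np.array([(u-d["cx"])/f,(v-d["cy"])/f,1]); return c,w
def onz(d,u,v,z):
    c,w=ray(d,u,v); return c+w*(z-c[2])/w[2]
def tri(*rs):
    A=0;b=0
    for c,w in rs:
        w=w/np.linalg.norm(w);P=np.eye(3)-np.outer(w,w);A=A+P;b=b+P@c
    return np.linalg.solve(A,b)
def proj(d,X):
    f=d["image"].shape[0]/2/np.tan(np.radians(float(d["fovy"])/2))
    p=d["R"]@np.asarray(X)+d["t"]; return np.array([f*p[0]/p[2]+d["cx"],f*p[1]/p[2]+d["cy"]])
E
python3 - <<'E'
from h import *
np.set_printoptions(precision=4,suppress=True)
t=np.load("top0.npz");s=np.load("side0.npz")
# nut mask by chroma
for n,d,(u,v),r in(("t",t,(313,196),17),("s",s,(320,270),22)):
    im=d["image"].astype(float);sub=im[v-r:v+r,u-r:u+r]
    ch=sub[...,0]-sub[...,2]
    lab=ch<(7 if n=="t" else 9)
    m=cv2.morphologyEx(lab.astype(np.uint8),cv2.MORPH_CLOSE,np.ones((5,5)))
    m=cv2.morphologyEx(m,cv2.MORPH_OPEN,np.ones((3,3)))
    k,L,st,ce=cv2.connectedComponentsWithStats(m); i=1+np.argmax(st[1:,4])
    cs,_=cv2.findContours((L==i).astype(np.uint8),cv2.RETR_EXTERNAL,cv2.CHAIN_APPROX_NONE)
    c=max(cs,key=cv2.contourArea)[:,0]+[u-r,v-r]
    print(n,st[i],ce[i]+[u-r,v-r],"medch",np.median(ch))
    if n=="t": X=np.array([onz(d,a,b,.003)[:2] for a,b in c])
    else:
        X=np.array([onz(d,a,b,.003)[:2] for a,b in c if b>270])
    (A,)=[np.linalg.lstsq(np.c_[2*X,np.ones(len(X))],(X**2).sum(1),rcond=None)[0]]
    print("circle",A[:2],np.sqrt(A[2]+A[:2]@A[:2]))
cor=[(545,100),(640,100),(690,175),(645,248),(545,248),(495,175)]
P=np.array([onz(s,295+(x-390)/7.8-.5,245+y/7.8-.5,.029) for x,y in cor])[:,:2]
print("hex",P.mean(0),np.linalg.norm(P-P.mean(0),axis=1)*1000)
a=np.degrees(np.arctan2(*(P-P.mean(0)).T[::-1]));print(a,a%60)
print("tip",tri(ray(t,157.8,211.6),ray(s,245.7,112)),onz(t,157.8,211.6,.141),onz(s,245.7,112,.141))
E
```

```text
t [  5   5  24  24 399] [312.3434 195.5564] medch 11.0
circle [ 0.5928 -0.1906] 0.030075160571777965
s [  7  10  30  29 687] [319.8937 272.4207] medch 20.0
circle [ 0.5928 -0.1884] 0.0296249620597014
hex [ 0.5925 -0.189 ] [25.0771 26.3239 24.5763 24.9215 25.9577 25.0373]
[  99.8969   42.8972  -17.0778  -78.6811 -137.6508  164.9095] [39.8969 42.8972 42.9222 41.3189 42.3492 44.9095]
tip [0.5354 0.1744 0.1479] [0.5355 0.1764 0.141 ] [0.5374 0.1829 0.141 ]
```

```bash
python3 - <<'E'
from h import *
np.set_printoptions(precision=4,suppress=True,linewidth=150)
t=np.load("top0.npz");s=np.load("side0.npz")
def cloud(d,u0,u1,v0,v1):
    f=210/np.tan(np.radians(float(d["fovy"])/2))
    v,u=np.mgrid[v0:v1,u0:u1];z=d["depth"][v0:v1,u0:u1]
    C=np.stack([(u-d["cx"])/f*z,(v-d["cy"])/f*z,z],-1)
    return (C-d["t"])@d["R"], u,v,z
for n,d,b in(("t",t,(145,180,200,225)),("s",s,(225,265,100,145))):
    X,u,v,z=cloud(d,*b)
    print(n,"plate z",np.median(X[...,2]))
    for lo,hi in((.095,.105),(.105,.115),(.115,.125),(.125,.135),(.135,.16)):
        m=(X[...,2]>lo)&(X[...,2]<hi)&(z>0)
        if m.any(): print(lo,m.sum(),X[m].mean(0),X[m].min(0),X[m].max(0))
    X,u,v,z=cloud(d,*((90,240,140,285) if n=="t" else (165,330,80,180)))
    m=((X[...,2]>.12)&(X[...,2]<.15)&(z>0)).astype(np.uint8)
    k,L,st,ce=cv2.connectedComponentsWithStats(m)
    Q=[]
    for i in range(1,k):
        if st[i,4]>15:
            p=X[L==i];top=p[p[:,2]>np.percentile(p[:,2],50)-.002]
            c,r=cv2.minEnclosingCircle(top[:,:2].astype(np.float32));print("blob",st[i,4],np.array(c),r,top[:,2].mean())
    print("med z nut", n, np.median(cloud(d,*((305,322,188,204) if n=="t" else (312,330,262,280)))[0][...,2]))
E
python3 - <<'E'
import cv2,numpy as np
t=np.load("top0.npz")["image"][195:230,140:185,::-1];s=np.load("side0.npz")["image"][100:145,225:265,::-1]
a=cv2.resize(t,None,fx=8,fy=8,interpolation=cv2.INTER_NEAREST);b=cv2.resize(s,None,fx=8,fy=8,interpolation=cv2.INTER_NEAREST)
o=np.zeros((360,700,3),np.uint8);o[:280,:360]=a;o[:360,370:690]=b
o=cv2.convertScaleAbs(o,alpha=1.7);cv2.imwrite("pics/c3.png",o)
E
```

```text
t plate z 0.08609600884034266
0.095 32 [0.5357 0.1694 0.1012] [0.5238 0.162  0.0959] [0.5483 0.1816 0.1046]
0.105 14 [0.5364 0.1688 0.1081] [0.5262 0.165  0.1053] [0.5478 0.1748 0.1116]
0.115 10 [0.5362 0.1678 0.1201] [0.5282 0.1654 0.1152] [0.5448 0.1711 0.1243]
0.125 20 [0.5352 0.1706 0.1316] [0.5278 0.1653 0.1264] [0.5443 0.1827 0.1349]
0.135 39 [0.5368 0.1744 0.1391] [0.53   0.1676 0.1351] [0.5441 0.1818 0.1446]
blob 180 [0.6538 0.117 ] 0.017860332503914833 0.13205036565719502
blob 189 [0.5948 0.2923] 0.017645245417952538 0.13172217359216506
blob 64 [0.5371 0.1746] 0.009320779703557491 0.13852672637794364
blob 179 [0.4779 0.0575] 0.017343781888484955 0.13211993519963602
blob 187 [0.4188 0.2334] 0.017538825049996376 0.13168405565369865
med z nut t 0.0281596400151536
s plate z 0.08639147516133522
0.095 45 [0.5429 0.1838 0.1009] [0.5233 0.1619 0.0951] [0.5979 0.2777 0.1047]
0.105 31 [0.535  0.1682 0.1096] [0.5253 0.1638 0.1058] [0.544  0.175  0.1142]
0.115 29 [0.5352 0.1691 0.1199] [0.5267 0.1634 0.1154] [0.5441 0.1787 0.125 ]
0.125 36 [0.5338 0.1704 0.1301] [0.5257 0.1655 0.1251] [0.5452 0.1815 0.1346]
0.135 36 [0.5355 0.1727 0.139 ] [0.5279 0.1628 0.1352] [0.5431 0.1801 0.1438]
blob 140 [0.5963 0.292 ] 0.018821440637111664 0.1318592377900439
blob 165 [0.4196 0.2333] 0.019311701878905296 0.1318379570527274
blob 86 [0.5346 0.1726] 0.01113585103303194 0.13718030215571547
blob 172 [0.6545 0.1157] 0.01819169707596302 0.13163351527095238
blob 201 [0.4772 0.0583] 0.017508992925286293 0.1318292677086285
med z nut s 0.027806877978323624
```

View pics/c3.png

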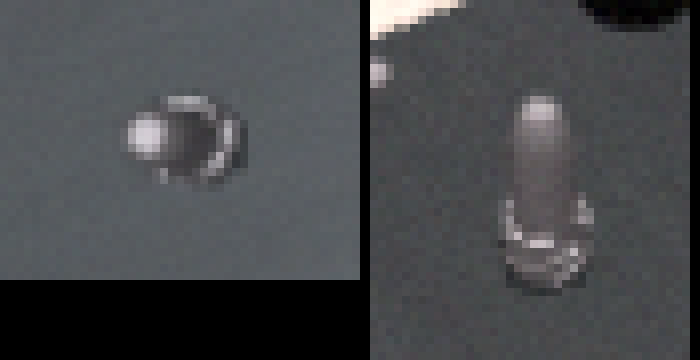

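```bash
cat >> h.py <<'E'
from scipy.spatial.transform import Rotation as Ro
def plan(st,goal,jawaz):
    """shift/turn in tool axes to get to goal pos with tool x down, z at azimuth jawaz deg"""
    R=Ro.from_quat(st["tool_rot"]);p=np.array(st["tcp_pos"])
    z=np.array([np.cos(np.radians(jawaz)),np.sin(np.radians(jawaz)),0]);x=np.array([0,0,-1.]);G=Ro.from_matrix(np.c_[x,np.cross(z,x),z])
    return R.as_matrix().T@(np.array(goal)-p)*1000, np.degrees((R.inv()*G).as_rotvec()), G.as_matrix().T@(np.array(goal)-p)*1000
def show(st):
    R=Ro.from_quat(st["tool_rot"]).as_matrix()
    print("t",round(st["t"],2),"p",np.round(np.array(st["tcp_pos"])*1000,1),"xax",np.round(R[:,0],3),"jaw az",round(np.degrees(np.arctan2(R[1,2],R[0,2])),2),"q deg",np.round(np.degrees(st["q"]),1),"F",np.round(st["force"],1),"M",np.round(st["ft_torque"],2),"gap mm",round(st["finger_gap"]*85.4,1))
E
python3 - <<'E'
from h import *
np.set_printoptions(precision=2,suppress=True)
from station import manip
t=np.load("top0.npz")
st=manip.sense();show(st)
for az in(-47.6,132.4): print(az,*plan(st,(.5927,-.1895,.12),az))
for n,p,z in(("bottle",(254,140),.15),("bottlebase",(260,155),0),("or1",(320,156),.015),("or2",(274,196),.015)): print(n,onz(t,*p,z))
E
```

```text
t 0.1 p [193.7 593.5 203.8] xax [-0. -0. -1.] jaw az 71.91 q deg [ 61.7  30.3  82.2  -0.   67.7 -10.2] F [ 0.9  0.7 -0.1] M [ 0.01  0.02 -0.  ] gap mm 85.6
-47.6 [  84.83 -622.43 -620.19] [119.51  -0.09   0.11] [  83.82 -233.33  847.22]
132.4 [  84.83 -622.43 -620.19] [-60.49  -0.09  -0.08] [  83.82  233.33 -847.22]
bottle [ 0.71 -0.04  0.15]
bottlebase [ 0.7  -0.05  0.  ]
or1 [ 0.7  -0.21  0.01]
or2 [ 0.59 -0.09  0.01]
```

Call:
{"api": "move_arm", "payload": {
  "deltas": [75,0,-35,-35,0,0,0,75,0,-35,-35,0,0,0,75,0,-35,-35,0,0,0,75,0,-35,-35,0,0,0,75,0,-35,-35,0,0,0,75,0,-35,-35,0,0,0,75,0,-35,-35,0,0,0,75,0,-35,-35,0,0,0,75,0,-35,-35,0,0,0,75,0,-35,-35,0,0,0],
  "force": 30
}}

```text
t: 1.1
tcp_pos: [0.4184, 0.1508, 0.2046]
tool_rot: [-0.415, 0.572, 0.415, 0.572]
force: [1.2, 1.0, -0.4]
finger_gap: 0.88
```

Call:
{"api": "move_arm", "payload": {
  "deltas": [75,0,-35,-35,0,0,0,75,0,-35,-35,0,0,0,75,0,-35,-35,0,0,0,75,0,-35,-35,0,0,0,75,0,-35,-35,0,0,0,75,0,-35,-35,0,0,0,75,0,-35,-35,0,0,0,75,0,-17,-15,8.5,0,0,75,0,0,0,8.5,0,0,75,0,0,0,8.5,0,0]
}}

```text
t: 2.1
tcp_pos: [0.5862, -0.177, 0.2038]
tool_rot: [-0.276, 0.651, 0.276, 0.651]
force: [-0.3, 0.4, -0.9]
finger_gap: 0.874
```

Call:
{"api": "move_arm", "payload": {
  "deltas": [75,0,0,0,8.5,0,0,75,0,0,0,8.5,0,0,75,0,0,0,8.5,0,0,75,0,0,0,8.5,0,0,75,0,0,0,8.5,0,0,75,0,0,0,8.5,0,0,75,0,0,0,8.5,0,0,75,0,0,0,8.5,0,0,75,0,0,0,8.5,0,0,75,0,0,0,8.5,0,0]
}}

```text
t: 3.1
tcp_pos: [0.5859, -0.1756, 0.2041]
tool_rot: [0.236, 0.667, -0.236, 0.666]
force: [-0.3, -0.4, 0.2]
finger_gap: 0.881
```

```bash
python3 - <<'E'
from h import *
np.set_printoptions(precision=2,suppress=True)
from station import manip
st=manip.sense();show(st)
print(*plan(st,(.5927,-.1895,.06),-47.6))
E
```

```text
t 3.1 p [ 585.9 -175.6  204.1] xax [-0.  0. -1.] jaw az -38.94 q deg [-27.1  29.3  84.1   0.   66.8  11.8] F [-0.3 -0.4  0.2] M [ 0.01  0.   -0.  ] gap mm 75.2
[144.1   -6.51  14.19] [ 8.66 -0.08  0.02] [144.12  -4.37  14.82]
```

Call:
{"api": "move_arm", "payload": {
  "deltas": [75,30,0,0,8.5,0,0,75,30,-4,8,0,0,0,75,30,0,7,0,0,0,75,30,0,0,0,0,0,75,20,0,0,0,0,0,75,4,0,0,0,0,0,75,0,0,0,0,0,0]
}}

```text
t: 3.8
tcp_pos: [0.5931, -0.1893, 0.0599]
tool_rot: [0.283, 0.649, -0.282, 0.647]
force: [-0.0, -0.7, 0.2]
finger_gap: 0.88
```

```bash
python3 - <<'E'
from h import *
np.set_printoptions(precision=2,suppress=True)
from station import manip,viewer
for n in("top","side"):
    s=viewer.snapshot(n); cv2.imwrite(f"pics/{n}1.png",s["image"][:,:,::-1])
    u,v=(313,196) if n=="top" else (320,250)
    cv2.imwrite(f"pics/{n}1c.png",cv2.resize(s["image"][v-50:v+50,u-50:u+50,::-1],(390,390),interpolation=cv2.INTER_CUBIC))
cv2.imwrite("pics/n1.png",np.hstack([cv2.imread("pics/top1c.png"),cv2.imread("pics/side1c.png")]))
st=manip.sense();show(st)
print(*plan(st,(.5927,-.1895,.009),-47.6))
E
```

```text
t 3.9 p [ 594.5 -189.9   61.8] xax [ 0. -0. -1.] jaw az -47.09 q deg [-28.   40.5  88.7  -0.   50.7  19.1] F [0.4 0.4 0.4] M [ 0.02  0.02 -0.01] gap mm 75.2
[52.76 -1.05 -1.62] [ 0.51  0.11 -0.04] [52.76 -1.03 -1.51]
```

View pics/n1.png

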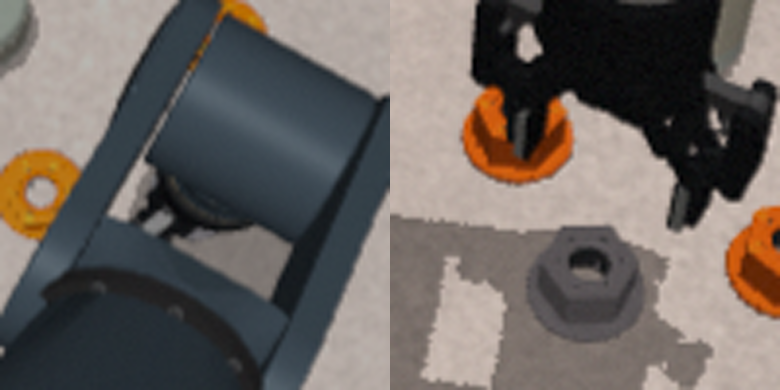

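The fingers straddle the steel nut (side crop), with both orange nuts clear. Descending.

Call:
{"api": "move_arm", "payload": {
  "deltas": [75,15,0,0,0.4,0,0,75,15,0,0,0,0,0,75,10,0,0,0,0,0,75,5,0,0,0,0,0,75,4,0,0,0,0,0,75,0,0,0,0,0,0]
}}

```text
t: 4.5
tcp_pos: [0.5933, -0.1894, 0.011]
tool_rot: [0.285, 0.648, -0.285, 0.647]
force: [0.3, 0.8, 0.3]
finger_gap: 0.88
```

```bash
python3 - <<'E'
from h import *
np.set_printoptions(precision=2,suppress=True)
from station import manip,viewer
show(manip.sense())
s=viewer.snapshot("side");u,v=320,250
cv2.imwrite("pics/n2.png",cv2.resize(s["image"][v-50:v+50,u-50:u+50,::-1],(590,590),interpolation=cv2.INTER_CUBIC))
st=manip.sense();show(st)
print(*plan(st,(.5927,-.1895,.009),-47.6))
E
```

```text
t 4.5 p [ 593.3 -189.4   11. ] xax [-0.  0. -1.] jaw az -47.49 q deg [-28.   44.9  89.8  -0.   45.4  19.5] F [0.3 0.8 0.3] M [-0.01  0.01 -0.01] gap mm 75.1
t 4.55 p [ 593.6 -189.5   11.5] xax [-0.  0. -1.] jaw az -47.49 q deg [-28.   44.8  89.8   0.   45.4  19.5] F [0.2 0.4 0. ] M [-0.02  0.04 -0.05] gap mm 74.6
[ 2.48 -0.68 -0.63] [ 0.11 -0.02  0.01] [ 2.48 -0.68 -0.63]
```

View pics/n2.png

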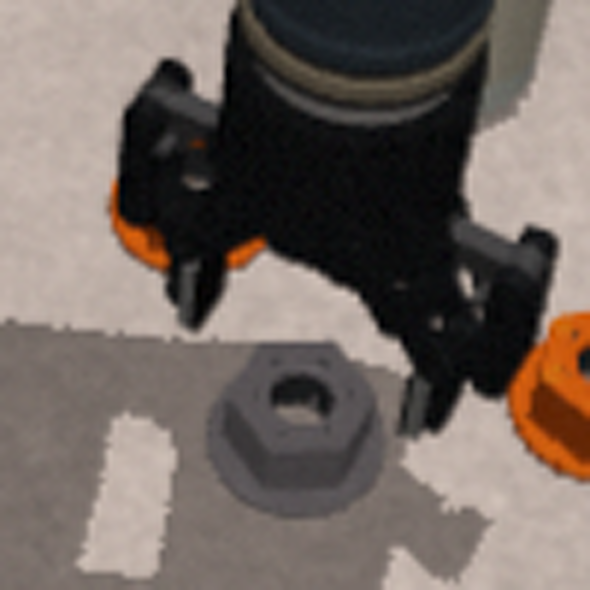

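```bash
python3 - <<'E'
from h import *
s=np.load("side0.npz");print(proj(s,(.618,-.217,.011)),proj(s,(.568,-.162,.011)),proj(s,(.593,-.1893,.011)))
for z in (.01,.02,.03,.04,.05): print(z,proj(s,(.618,-.217,z)),proj(s,(.568,-.162,z)))
E
```

```text
[336.70102251 280.20942492] [303.97788316 263.7420756 ] [320.1009256  271.79160296]
0.01 [336.64679649 280.47822617] [303.95051476 264.01708136]
0.02 [337.19299042 277.77071429] [304.22613471 261.24757075]
0.03 [337.74806081 275.01920138] [304.50612153 258.43418052]
0.04 [338.3122258  272.22260604] [304.79057984 255.5758595 ]
0.05 [338.88571076 269.37981111] [305.07961761 252.67152268]
```

The finger tips look higher than the TCP reading suggests, because they swing back when open. I'll close to 52 mm (clear of the flats) and look again.

Call:
{"api": "move_arm", "payload": {
  "deltas": [52,0,-0.6,-0.6,0,0,0,52,0,0,0,0,0,0,52,0,0,0,0,0,0]
}}

```text
t: 4.85
tcp_pos: [0.593, -0.1896, 0.0121]
tool_rot: [0.285, 0.647, -0.285, 0.648]
force: [-0.5, 0.6, -0.1]
finger_gap: 0.612
```

```bash
python3 - <<'E'
from h import *
np.set_printoptions(precision=2,suppress=True)
from station import manip,viewer
show(manip.sense())
s=viewer.snapshot("side");u,v=320,250
cv2.imwrite("pics/n3.png",cv2.resize(s["image"][v-50:v+50,u-50:u+50,::-1],(590,590),interpolation=cv2.INTER_CUBIC))
st=manip.sense();show(st)
print(*plan(st,(.5927,-.1895,.009),-47.6))
E
```

```text
t 4.85 p [ 593.  -189.6   12.1] xax [ 0. -0. -1.] jaw az -47.49 q deg [-28.   44.7  89.9  -0.   45.3  19.5] F [-0.5  0.6 -0.1] M [ 0.02 -0.05 -0.01] gap mm 52.2
t 4.9 p [ 593.  -189.6   12.1] xax [ 0. -0. -1.] jaw az -47.49 q deg [-28.   44.7  89.9  -0.   45.3  19.5] F [-0.  -0.8 -0.4] M [-0.09 -0.05 -0.01] gap mm 52.1
[ 3.08 -0.12 -0.26] [ 0.11  0.03 -0.01] [ 3.08 -0.12 -0.26]
```

View pics/n3.png

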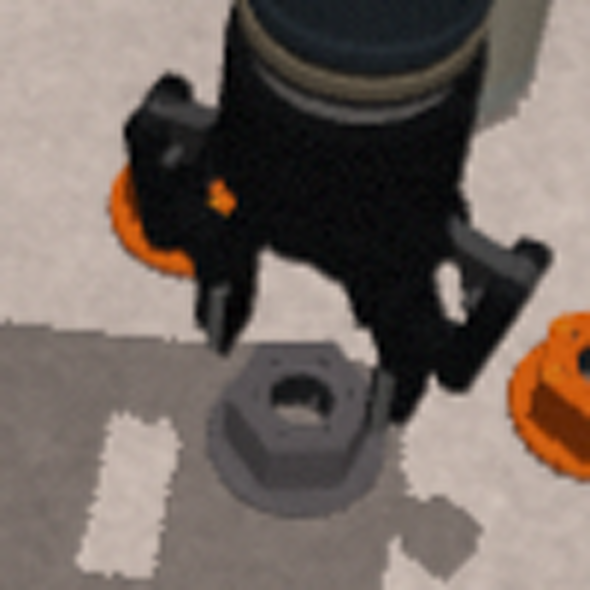

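Call:
{"api": "move_arm", "payload": {
  "deltas": [52,1.5,0,0,0,0,0,52,1.5,0,0,0,0,0,52,0,0,0,0,0,0]
}}

```text
t: 5.2
tcp_pos: [0.5926, -0.1894, 0.0084]
tool_rot: [0.285, 0.647, -0.285, 0.647]
force: [-0.8, -0.1, 0.3]
finger_gap: 0.606
```

Call:
{"api": "move_arm", "payload": {
  "deltas": [52,1.5,0,0,0,0,0,52,0,0,0,0,0,0,52,0,0,0,0,0,0]
}}

```text
t: 5.5
tcp_pos: [0.5927, -0.1895, 0.0071]
tool_rot: [0.285, 0.647, -0.285, 0.647]
force: [-0.7, -0.3, 0.6]
finger_gap: 0.609
```

```bash
python3 - <<'E'
from h import *
from station import manip,viewer
show(manip.sense())
s=viewer.snapshot("side");u,v=320,260
cv2.imwrite("pics/n4.png",cv2.resize(s["image"][v-30:v+30,u-30:u+30,::-1],(590,590),interpolation=cv2.INTER_CUBIC))
E
```

```text
t 5.5 p [ 592.7 -189.5    7.1] xax [-0.  0. -1.] jaw az -47.49 q deg [-28.   45.2  90.   -0.   44.8  19.5] F [-0.7 -0.3  0.6] M [ 0.01  0.01 -0.01] gap mm 52.0
```

View pics/n4.png

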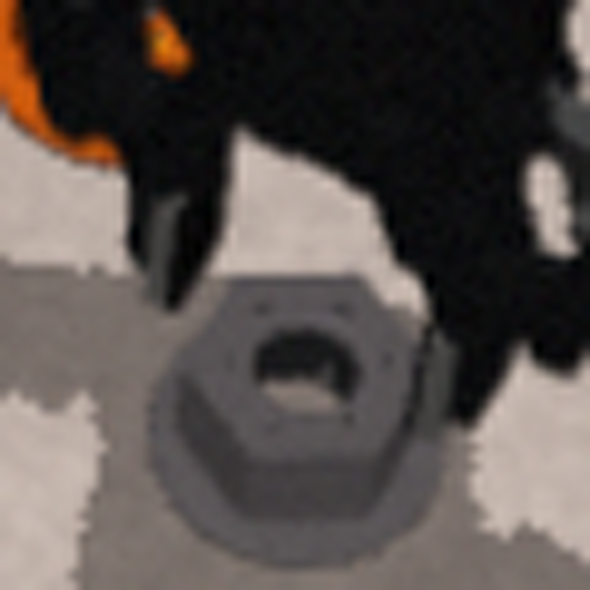

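The fingers now flank opposite flats: left pad at crop (165,250), right pad at (435,380). Closing.

Call:
{"api": "move_arm", "payload": {
  "deltas": [40,0,0,0,0,0,0,40,0,0,0,0,0,0,40,0,0,0,0,0,0,40,0,0,0,0,0,0],
  "force": 40
}}

```text
t: 5.95
tcp_pos: [0.5928, -0.1895, 0.0072]
tool_rot: [0.285, 0.647, -0.285, 0.647]
force: [-0.4, -0.2, -0.3]
finger_gap: 0.469
```

```bash
python3 - <<'E'
from h import *
from station import manip,viewer
show(manip.sense())
s=viewer.snapshot("side");u,v=320,260
cv2.imwrite("pics/n5.png",cv2.resize(s["image"][v-30:v+30,u-30:u+30,::-1],(590,590),interpolation=cv2.INTER_CUBIC))
E
```

```text
t 5.95 p [ 592.8 -189.5    7.2] xax [ 0. -0. -1.] jaw az -47.49 q deg [-28.   45.2  90.   -0.   44.8  19.5] F [-0.4 -0.2 -0.3] M [-0.    0.03  0.03] gap mm 40.1
```

View pics/n5.png

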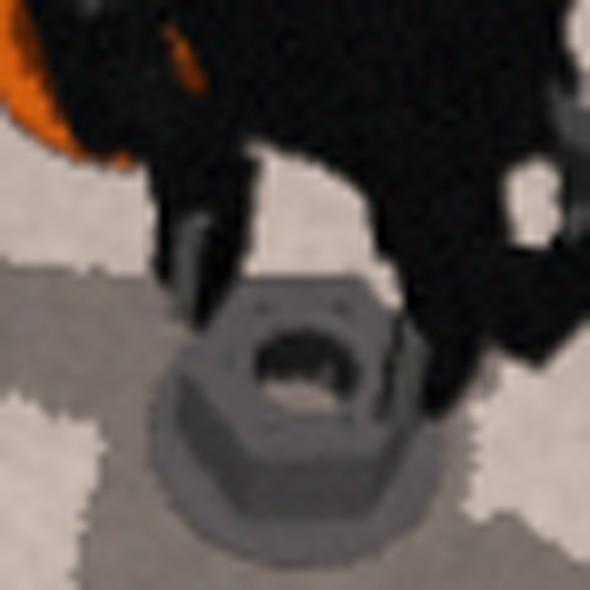

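The jaws closed to 40 mm without touching the nut, so they're too high or off to one side. Depth data can tell which.

```bash
python3 - <<'E'
from h import *
np.set_printoptions(precision=1,suppress=True,linewidth=150)
from station import manip,viewer
s=viewer.snapshot("side");np.savez("side5.npz",**s)
f=210/np.tan(np.radians(float(s["fovy"])/2))
def X(u,v):
    z=s["depth"][v,u]; return 1000*(s["R"].T@(np.array([(u-s["cx"])/f*z,(v-s["cy"])/f*z,z])-s["t"]))
for cx,cy in((185,255),(190,280),(190,300),(205,300),(200,320),(395,380),(405,370),(410,400),(440,380),(435,405),(440,340),(300,250),(300,300),(300,440)):
    u,v=290+int(cx*60/590),230+int(cy*60/590); print((cx,cy),(u,v),X(u,v))
E
```

```text
(185, 255) (308, 255) [ 566.8 -180.    67.3]
(190, 280) (309, 258) [ 569.2 -180.8   57.4]
(190, 300) (309, 260) [ 569.6 -180.9   50.6]
(205, 300) (310, 260) [ 571.5 -181.5   50.6]
(200, 320) (310, 262) [ 572.3 -180.7   42.2]
(395, 380) (330, 268) [ 600.4 -213.5   57.1]
(405, 370) (331, 267) [ 601.7 -214.3   61.1]
(410, 400) (331, 270) [ 601.6 -216.4   53.9]
(440, 380) (334, 268) [ 608.3 -214.5   55.2]
(435, 405) (334, 271) [ 608.9 -215.7   46.2]
(440, 340) (334, 264) [ 603.4 -220.3   79.3]
(300, 250) (320, 255) [ 610.3 -143.5   -0.4]
(300, 300) (320, 260) [ 596.2 -174.9   31.2]
(300, 440) (320, 274) [ 585.1 -205.7   30.9]
```

The depth data puts the visible finger tips at z≈42–46 mm, above the nut's top at about 30 mm, though the TCP reads 7 mm. Sideways they're centred. I'll open and go lower in guarded steps.

Call:
{"api": "move_arm", "payload": {
  "deltas": [54,0,0,0,0,0,0,54,0,0,0,0,0,0,54,2,0,0,0,0,0,54,2,0,0,0,0,0,54,2,0,0,0,0,0,54,0,0,0,0,0,0]
}}

```text
t: 6.65
tcp_pos: [0.5925, -0.1893, 0.0008]
tool_rot: [0.285, 0.648, -0.285, 0.647]
force: [0.3, -0.0, 0.4]
finger_gap: 0.636
```

```bash
cat > look.py <<'E'
import sys
from h import *
np.set_printoptions(precision=1,suppress=True,linewidth=150)
from station import manip,viewer
def look(name,u,v,r,cam="side",n=590):
    show(manip.sense()); s=viewer.snapshot(cam);np.savez("last.npz",**s)
    cv2.imwrite(f"pics/{name}.png",cv2.resize(s["image"][v-r:v+r,u-r:u+r,::-1],(n,n),interpolation=cv2.INTER_CUBIC)); return s
look(sys.argv[1],int(sys.argv[2]),int(sys.argv[3]),int(sys.argv[4]),*sys.argv[5:6])
E
python3 look.py n6 320 260 30
```

```text
t 6.65 p [ 592.5 -189.3    0.8] xax [-0.  0. -1.] jaw az -47.49 q deg [-28.   45.7  90.1  -0.   44.2  19.5] F [ 0.3 -0.   0.4] M [-0. -0. -0.] gap mm 54.3
```

View pics/n6.png

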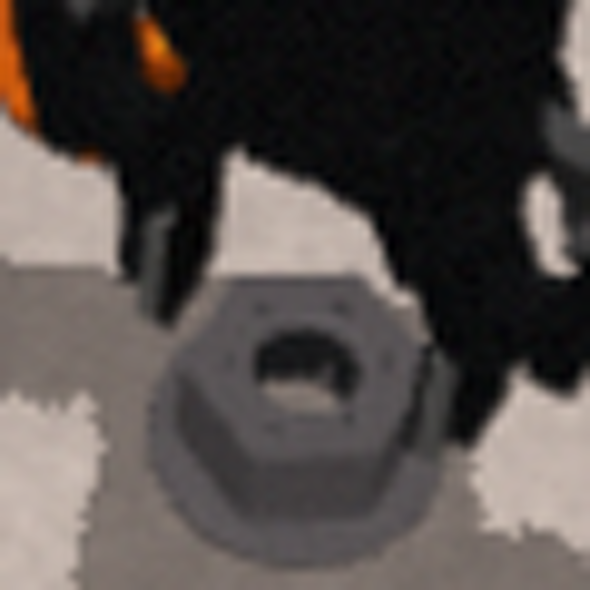

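Call:
{"api": "move_arm", "payload": {
  "deltas": [54,1,0,0,0,0,0,54,1,0,0,0,0,0,54,1,0,0,0,0,0,54,0,0,0,0,0,0]
}}

```text
t: 7.1
tcp_pos: [0.5927, -0.1894, -0.0019]
tool_rot: [0.285, 0.647, -0.285, 0.647]
force: [-0.4, -0.2, 0.1]
finger_gap: 0.63
```

```bash
python3 - <<'E'
from h import *
np.set_printoptions(precision=1,suppress=True,linewidth=150)
from station import viewer
s=viewer.snapshot("side");np.savez("last.npz",**s)
f=210/np.tan(np.radians(float(s["fovy"])/2))
v,u=np.mgrid[245:290,295:350];z=s["depth"][245:290,295:350]
X=(np.stack([(u-s["cx"])/f*z,(v-s["cy"])/f*z,z],-1)-s["t"])@s["R"]*1000
im=s["image"][245:290,295:350].astype(int)
dark=(im.max(-1)<40)
A=np.radians(-47.5);d=np.array([np.cos(A),np.sin(A)]);e=np.array([-d[1],d[0]])
rel=(X[...,:2]-[592.6,-189.4]); a=rel@d; b=rel@e
# list lowest dark pts outside hex
m=dark&(X[...,2]<80)&(abs(a)>23)
o=np.argsort(X[...,2][m])[:25]
print(np.c_[u[m],v[m],a[m],b[m],X[...,2][m]][o])
E
```

```text
[[309.  259.  -27.    0.4  35.5]
 [307.  262.  -26.7  -8.5  36.4]
 [336.  275.   36.   -6.5  37.6]
 [337.  275.   37.8  -5.7  38.1]
 [331.  275.   27.9 -12.   38.5]
 [310.  257.  -26.7   3.6  38.8]
 [306.  262.  -27.6 -11.3  39.2]
 [336.  274.   35.5  -5.8  39.9]
 [306.  261.  -28.4 -10.   40.5]
 [307.  261.  -26.7  -9.1  40.7]
 [309.  258.  -26.7  -0.9  40.9]
 [308.  260.  -26.   -6.3  41.1]
 [303.  258.  -36.7  -7.3  41.2]
 [302.  257.  -39.3  -6.7  41.9]
 [308.  259.  -26.8  -4.9  42.2]
 [310.  256.  -26.7   3.   43. ]
 [303.  257.  -37.3  -6.5  43.1]
 [336.  273.   35.1  -5.9  43.2]
 [337.  274.   37.8  -7.   43.3]
 [309.  257.  -26.9  -0.8  44. ]
 [338.  274.   39.6  -6.7  44.4]
 [337.  273.   37.2  -6.4  45.6]
 [307.  260.  -26.4 -10.3  45.9]
 [310.  255.  -26.9   2.9  46.4]
 [304.  256.  -35.8  -5.6  46.6]]
```

No contact yet. The tips sit at ±27 mm about the nut's axis, at z≈36 mm, so there's about 25 mm still to go. Continuing guarded.

Call:
{"api": "move_arm", "payload": {
  "deltas": [54,2,0,0,0,0,0,54,2,0,0,0,0,0,54,2,0,0,0,0,0,54,2,0,0,0,0,0,54,0,0,0,0,0,0]
}}

```text
t: 7.65
tcp_pos: [0.5925, -0.1894, -0.0102]
tool_rot: [0.285, 0.648, -0.285, 0.647]
force: [-0.3, -0.6, 0.1]
finger_gap: 0.631
```

```bash
python3 look.py n7 320 260 30
```

```text
t 7.65 p [ 592.5 -189.4  -10.2] xax [-0.  0. -1.] jaw az -47.49 q deg [-28.   46.7  90.2  -0.   43.1  19.5] F [-0.3 -0.6  0.1] M [0. 0. 0.] gap mm 53.9
```

View pics/n7.png

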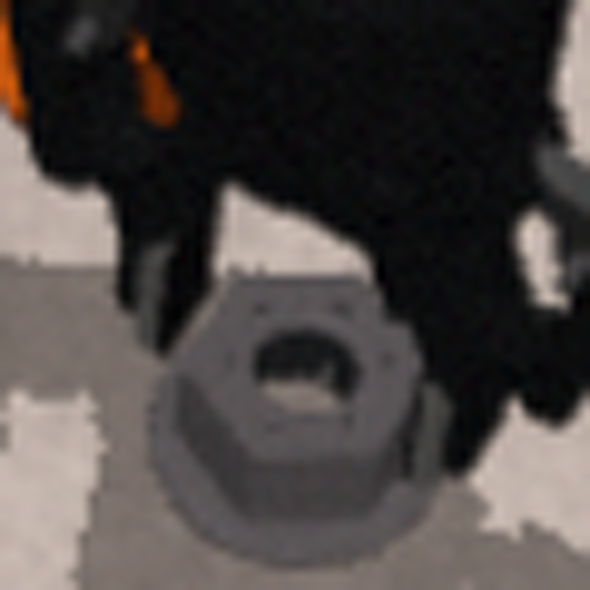

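Call:
{"api": "move_arm", "payload": {
  "deltas": [54,2,0,0,0,0,0,54,2,0,0,0,0,0,54,2,0,0,0,0,0,54,2,0,0,0,0,0,54,0,0,0,0,0,0]
}}

```text
t: 8.2
tcp_pos: [0.5925, -0.1894, -0.0182]
tool_rot: [0.285, 0.647, -0.285, 0.647]
force: [-0.2, -0.1, 0.5]
finger_gap: 0.634
```

```bash
python3 look.py n8 320 260 30
```

```text
t 8.2 p [ 592.5 -189.4  -18.2] xax [-0.  0. -1.] jaw az -47.49 q deg [-28.   47.5  90.3   0.   42.3  19.5] F [-0.2 -0.1  0.5] M [ 0.  -0.   0.1] gap mm 54.2
```

View pics/n8.png

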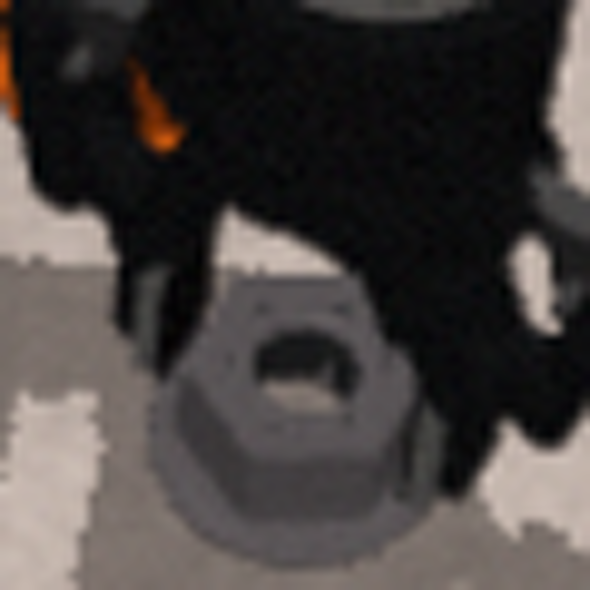

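Call:
{"api": "move_arm", "payload": {
  "deltas": [54,2,0,0,0,0,0,54,2,0,0,0,0,0,54,2,0,0,0,0,0,54,0,0,0,0,0,0]
}}

```text
t: 8.65
tcp_pos: [0.5925, -0.1894, -0.0242]
tool_rot: [0.285, 0.647, -0.285, 0.647]
force: [0.1, -0.6, 0.5]
finger_gap: 0.634
```

```bash
python3 look.py n9 320 260 30;  python3 - <<'E'
from h import *
np.set_printoptions(precision=1,suppress=True,linewidth=150)
s=np.load("last.npz")
f=210/np.tan(np.radians(float(s["fovy"])/2))
v,u=np.mgrid[245:295,290:350];z=s["depth"][245:295,290:350]
X=(np.stack([(u-s["cx"])/f*z,(v-s["cy"])/f*z,z],-1)-s["t"])@s["R"]*1000
dark=(s["image"][245:295,290:350].max(-1)<40)
A=np.radians(-47.5);d=np.array([np.cos(A),np.sin(A)]);e=np.array([-d[1],d[0]])
rel=(X[...,:2]-[592.6,-189.4]); a=rel@d; b=rel@e
for sg in(1,-1):
    m=dark&(X[...,2]<80)&(a*sg>23)
    o=np.argsort(X[...,2][m])[:8]
    print(np.c_[u[m],v[m],a[m],b[m],X[...,2][m]][o])
E
```

```text
t 8.65 p [ 592.5 -189.4  -24.2] xax [-0.  0. -1.] jaw az -47.5 q deg [-28.   48.   90.3  -0.   41.7  19.5] F [ 0.1 -0.6  0.5] M [ 0.  0. -0.] gap mm 54.2
[[335.  281.   36.3  -6.   15.4]
 [336.  281.   38.3  -6.1  17.3]
 [334.  280.   33.9  -6.3  17.5]
 [335.  280.   35.9  -6.1  18.8]
 [336.  280.   37.9  -6.2  20.8]
 [335.  279.   35.4  -5.8  21.7]
 [334.  279.   33.9  -7.3  22.6]
 [337.  280.   40.2  -7.1  23.8]]
[[306.  269.  -27.8  -7.2   8.6]
 [309.  264.  -27.8   5.3  10.8]
 [308.  266.  -26.9  -0.9  12.2]
 [306.  268.  -26.9  -9.8  16.5]
 [308.  265.  -26.9  -1.5  16.6]
 [309.  263.  -27.3   3.5  17.2]
 [307.  267.  -26.1  -7.1  17.2]
 [302.  264.  -38.   -6.5  17.9]]
```

View pics/n9.png

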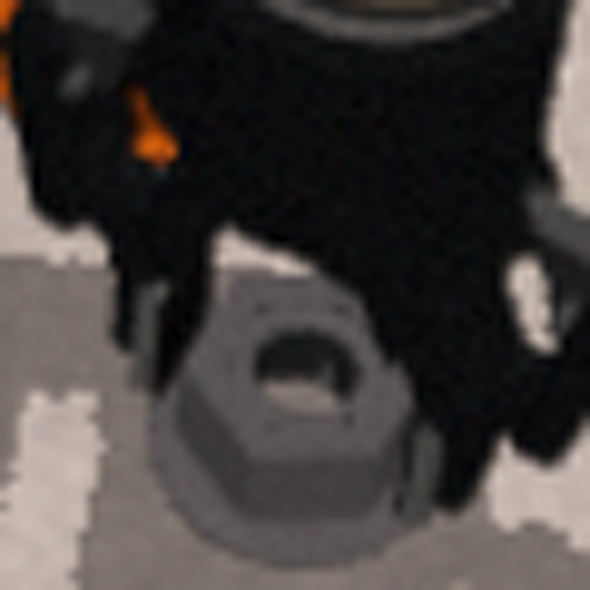

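Tips are now at about 12–15 mm, alongside the flats. Closing.

Call:
{"api": "move_arm", "payload": {
  "deltas": [54,1.5,0,0,0,0,0,44,0,0,0,0,0,0,38,0,0,0,0,0,0,38,0,0,0,0,0,0,38,0,0,0,0,0,0],
  "force": 40
}}

```text
t: 9.2
tcp_pos: [0.5932, -0.1893, -0.0234]
tool_rot: [0.285, 0.647, -0.285, 0.648]
force: [-1.8, 1.7, 9.6]
finger_gap: 0.51
```

```bash
python3 look.py n10 320 260 30
```

```text
t 9.2 p [ 593.2 -189.3  -23.4] xax [ 0. -0. -1.] jaw az -47.47 q deg [-28.   47.9  90.3   0.   41.7  19.5] F [-1.8  1.7  9.6] M [0.3 0.3 0.1] gap mm 43.5
```

View pics/n10.png

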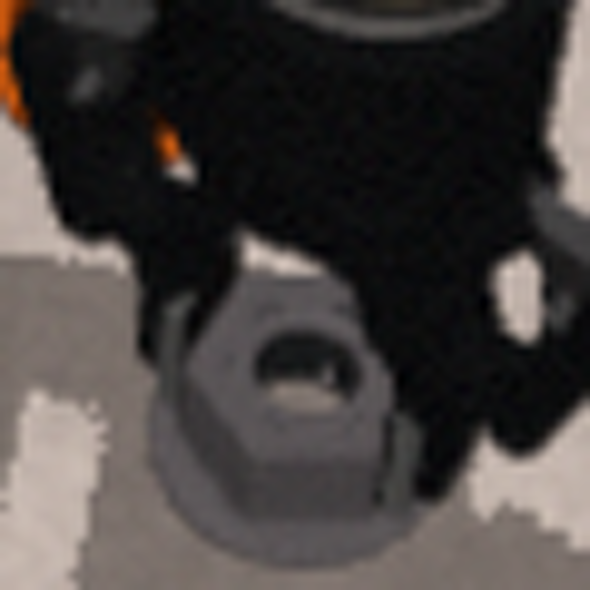

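Gripped: the opening stopped at 43.5 mm, with light contact on the flange. Lifting.

Call:
{"api": "move_arm", "payload": {
  "deltas": [38,-3,0,0,0,0,0,38,-5,0,0,0,0,0,38,-10,0,0,0,0,0,38,-30,0,0,0,0,0,38,-40,0,0,0,0,0,38,-40,0,0,0,0,0,38,-40,0,0,0,0,0,38,-15,0,0,0,0,0,38,0,0,0,0,0,0,38,0,0,0,0,0,0]
}}

```text
t: 10.25
tcp_pos: [0.592, -0.1891, 0.1573]
tool_rot: [0.285, 0.648, -0.285, 0.647]
force: [-0.4, 0.6, -4.1]
finger_gap: 0.511
```

```bash
python3 look.py n11 320 220 50;  python3 - <<'E'
from h import *
from station import manip
np.set_printoptions(precision=1,suppress=True,linewidth=150)
s=np.load("last.npz"); st=manip.sense(); p=np.array(st["tcp_pos"]);print("proj tcp",proj(s,p),proj(s,p+[0,0,.029]))
print(*plan(st,(.5363,.175,.18),-47.6))
E
```

```text
t 10.25 p [ 592.  -189.1  157.3] xax [-0.  0. -1.] jaw az -47.5 q deg [-28.   33.1  85.2  -0.   61.8  19.5] F [-0.4  0.6 -4.1] M [0. 0. 0.] gap mm 43.6
proj tcp [325.8 227.1] [327.3 216.8]
[ -23.   205.1 -305.6] [ 0.1 -0.2  0.1] [ -23.7  204.6 -305.8]
```

View pics/n11.png

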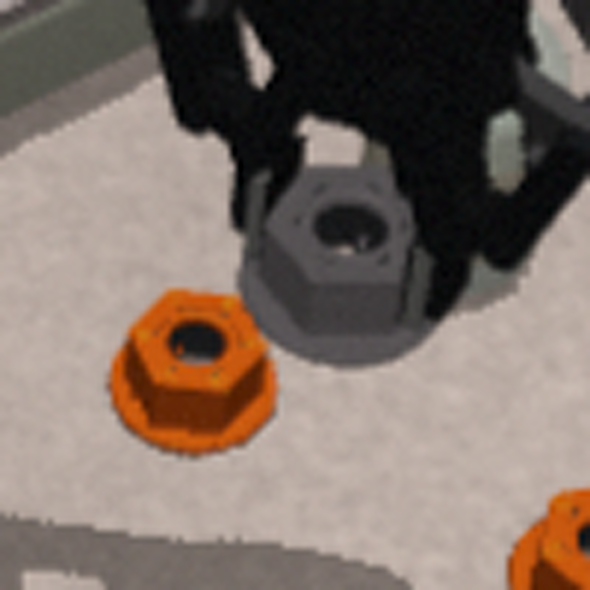

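The nut is held level, with its flange at crop (340,300). Carrying it over to the stud.

Call:
{"api": "move_arm", "payload": {
  "deltas": [38,0,10,-15,0,0,0,38,0,23,-34,0,0,0,38,0,23,-34,0,0,0,38,0,23,-34,0,0,0,38,0,23,-34,0,0,0,38,0,23,-34,0,0,0,38,0,23,-34,0,0,0,38,0,23,-34,0,0,0,38,0,23,-35,0,0,0,38,0,11,-18,0,0,0]
}}

```text
t: 11.3
tcp_pos: [0.534, 0.1785, 0.156]
tool_rot: [0.283, 0.649, -0.284, 0.646]
force: [-0.9, -0.4, -3.1]
finger_gap: 0.506
```

Call:
{"api": "move_arm", "payload": {
  "deltas": [38,0,0,0,0,0,0,38,0,0,0,0,0,0]
}}

```text
t: 11.5
tcp_pos: [0.5356, 0.1753, 0.1564]
tool_rot: [0.283, 0.648, -0.285, 0.647]
force: [-0.4, -0.8, -1.9]
finger_gap: 0.507
```

```bash
python3 look.py n12 250 110 50;  python3 - <<'E'
from h import *
from station import manip
np.set_printoptions(precision=1,suppress=True,linewidth=150)
print(*plan(manip.sense(),(.5363,.175,.13),-47.5))
E
```

```text
t 11.5 p [535.6 175.3 156.4] xax [-0. -0. -1.] jaw az -47.38 q deg [ 6.8 29.1 93.7 -0.  57.4 54.2] F [-0.4 -0.8 -1.9] M [-0.1  0.   0. ] gap mm 43.3
[26.7  0.5 -0.3] [ 0.  -0.1  0.1] [26.7  0.4 -0.3]
```

View pics/n12.png

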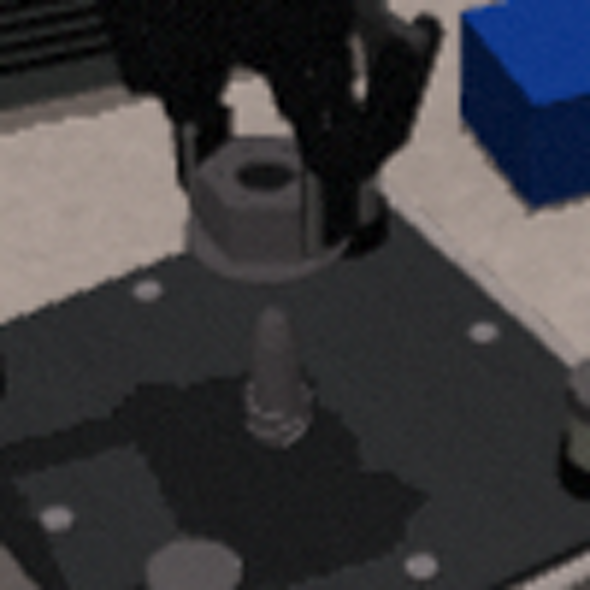

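```bash
python3 - <<'E'
from h import *
np.set_printoptions(precision=2,suppress=True)
s=np.load("last.npz")
def c(u,v): return ((np.array([u,v])-[200,60])*5.9)
for z in(.0967,.131,.141,.18,.185,.204,.209,.214): print(z,c(*proj(s,(.536,.1752,z))))
for z in(.204,.209,.214): print(z,onz(s,200+265/5.9-.4,60+175/5.9-.4,z))
cv2.imwrite("pics/n13.png",cv2.convertScaleAbs(cv2.resize(s["image"][75:140,215:280,::-1],(590,590),interpolation=cv2.INTER_CUBIC),alpha=1.8))
E
```

```text
0.0967 [275.19 409.49]
0.131 [272.04 340.48]
0.141 [271.09 319.74]
0.18 [267.26 235.95]
0.185 [266.76 224.86]
0.204 [264.8  181.99]
0.209 [264.27 170.51]
0.214 [263.75 158.94]
0.204 [0.54 0.18 0.2 ]
0.209 [0.54 0.17 0.21]
0.214 [0.53 0.17 0.21]
```

View pics/n13.png

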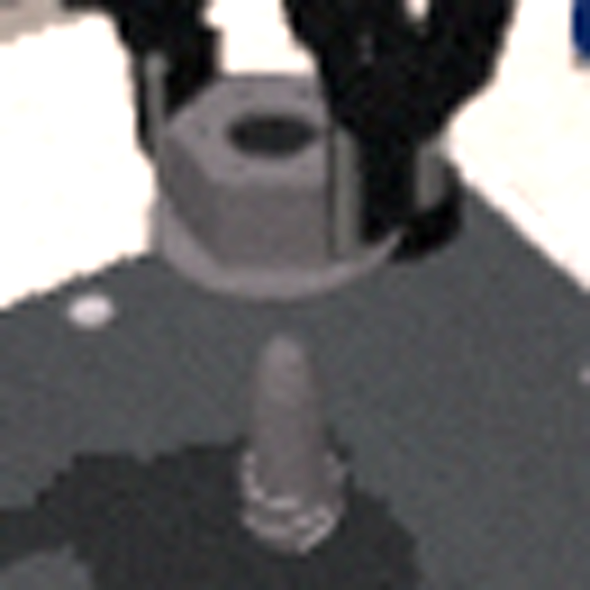

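The nut's hole (265,175) and the stud tip (273,312) line up on the predicted axis within about 1 mm. Lowering.

Call:
{"api": "move_arm", "payload": {
  "deltas": [38,10,0,0,0,0,0,38,10,0,0,0,0,0,38,10,0,0,0,0,0,38,8,0,0,0,0,0,38,4,0,0,0,0,0,38,2,0,0,0,0,0,38,2,0,0,0,0,0,38,0,0,0,0,0,0]
}}

```text
t: 12.35
tcp_pos: [0.5373, 0.1746, 0.1117]
tool_rot: [0.285, 0.647, -0.285, 0.647]
force: [-0.2, -0.6, -2.8]
finger_gap: 0.514
```

Call:
{"api": "move_arm", "payload": {
  "deltas": [38,2,0,0,0,0,0,38,2,0,0,0,0,0,38,2,0,0,0,0,0,38,0,0,0,0,0,0]
}}

```text
t: 12.75
tcp_pos: [0.5369, 0.1746, 0.1055]
tool_rot: [0.285, 0.647, -0.285, 0.647]
force: [0.1, -0.5, -2.9]
finger_gap: 0.511
```

```bash
python3 look.py n14 247 107 32
```

```text
t 12.75 p [536.9 174.6 105.5] xax [-0. -0. -1.] jaw az -47.49 q deg [ 6.7 33.3 96.  -0.  50.7 54.2] F [ 0.1 -0.5 -2.9] M [-0. -0.  0.] gap mm 43.6
```

View pics/n14.png

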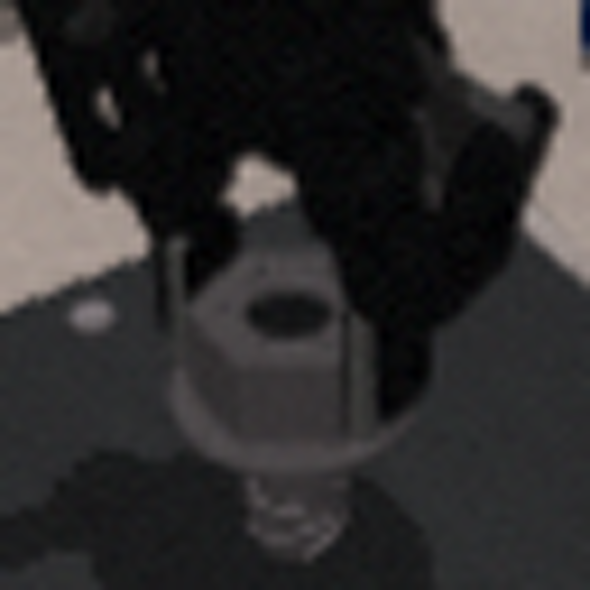

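Call:
{"api": "move_arm", "payload": {
  "deltas": [38,1,0,0,0,0,0,38,1,0,0,0,0,0,38,1,0,0,0,0,0,38,1,0,0,0,0,0,38,0,0,0,0,0,0]
}}

```text
t: 13.3
tcp_pos: [0.537, 0.1746, 0.1015]
tool_rot: [0.285, 0.647, -0.285, 0.647]
force: [-0.8, 0.9, -3.1]
finger_gap: 0.509
```

Call:
{"api": "move_arm", "payload": {
  "deltas": [38,1,0,0,0,0,0,38,1,0,0,0,0,0,38,1,0,0,0,0,0,38,0,0,0,0,0,0]
}}

```text
t: 13.7
tcp_pos: [0.5372, 0.1747, 0.0986]
tool_rot: [0.285, 0.647, -0.285, 0.647]
force: [0.6, 1.6, -3.9]
finger_gap: 0.508
```

```bash
python3 look.py n15 247 107 32
```

```text
t 13.7 p [537.2 174.7  98.6] xax [ 0.  0. -1.] jaw az -47.5 q deg [ 6.7 34.  96.3  0.  49.8 54.2] F [ 0.6  1.6 -3.9] M [ 0.1 -0.1 -0. ] gap mm 43.4
```

Call:
{"api": "move_arm", "payload": {
  "deltas": [38,1,0,0,0,0,0,38,1,0,0,0,0,0,38,1,0,0,0,0,0,38,0,0,0,0,0,0]
}}

```text
t: 14.15
tcp_pos: [0.5372, 0.1746, 0.0955]
tool_rot: [0.285, 0.647, -0.285, 0.647]
force: [0.8, 0.6, -4.0]
finger_gap: 0.504
```

Call:
{"api": "move_arm", "payload": {
  "deltas": [38,1,0,0,0,0,0,38,1,0,0,0,0,0,38,1,0,0,0,0,0,38,0,0,0,0,0,0]
}}

```text
t: 14.55
tcp_pos: [0.5372, 0.1746, 0.0925]
tool_rot: [0.285, 0.647, -0.285, 0.647]
force: [0.2, 1.1, -4.3]
finger_gap: 0.507
```

```bash
python3 look.py n15 247 107 32
```

```text
t 14.55 p [537.2 174.6  92.5] xax [-0.  0. -1.] jaw az -47.5 q deg [ 6.7 34.5 96.5  0.  49.  54.2] F [ 0.2  1.1 -4.3] M [ 0.1 -0.1 -0. ] gap mm 43.3
```

Call:
{"api": "move_arm", "payload": {
  "deltas": [38,1,0,0,0,0,0,38,1,0,0,0,0,0,38,1,0,0,0,0,0,38,1,0,0,0,0,0,38,0,0,0,0,0,0]
}}

```text
t: 15.1
tcp_pos: [0.5372, 0.1746, 0.0885]
tool_rot: [0.285, 0.647, -0.285, 0.647]
force: [0.3, 0.1, -3.2]
finger_gap: 0.511
```

Call:
{"api": "move_arm", "payload": {
  "deltas": [38,1,0,0,0,0,0,38,1,0,0,0,0,0,38,1,0,0,0,0,0,38,0,0,0,0,0,0]
}}

```text
t: 15.5
tcp_pos: [0.5372, 0.1748, 0.0857]
tool_rot: [0.285, 0.647, -0.285, 0.647]
force: [0.4, 2.3, -1.8]
finger_gap: 0.51
```

```bash
python3 look.py n15 247 107 32
```

```text
t 15.5 p [537.2 174.8  85.7] xax [ 0.  0. -1.] jaw az -47.5 q deg [ 6.7 35.1 96.7  0.  48.2 54.2] F [ 0.4  2.3 -1.8] M [ 0.2 -0.  -0. ] gap mm 43.5
```

Call:
{"api": "move_arm", "payload": {
  "deltas": [38,0,0.4,-0.4,0,0,0,38,1,0,0,0,0,0,38,1,0,0,0,0,0,38,0,0,0,0,0,0]
}}

```text
t: 15.95
tcp_pos: [0.537, 0.1756, 0.0839]
tool_rot: [0.285, 0.647, -0.285, 0.647]
force: [-1.0, 2.6, -1.5]
finger_gap: 0.513
```

```bash
python3 look.py n15 247 107 32
```

```text
t 15.95 p [537.  175.6  83.9] xax [-0.  0. -1.] jaw az -47.51 q deg [ 6.8 35.3 96.8  0.1 48.  54.2] F [-1.   2.6 -1.5] M [ 0.5  0.1 -0. ] gap mm 43.8
```

Call:
{"api": "move_arm", "payload": {
  "deltas": [38,0,0.2,-0.5,0,0,0,38,1,0,0,0,0,0,38,1,0,0,0,0,0,38,0,0,0,0,0,0]
}}

```text
t: 16.4
tcp_pos: [0.5368, 0.176, 0.0814]
tool_rot: [0.285, 0.647, -0.285, 0.647]
force: [-0.6, 4.2, -1.9]
finger_gap: 0.514
```

```bash
python3 look.py n15 247 107 32
```

```text
t 16.4 p [536.8 176.   81.4] xax [-0.  0. -1.] jaw az -47.51 q deg [ 6.8 35.5 96.9  0.  47.7 54.3] F [-0.6  4.2 -1.9] M [0.6 0.1 0. ] gap mm 43.9
```

View pics/n15.png

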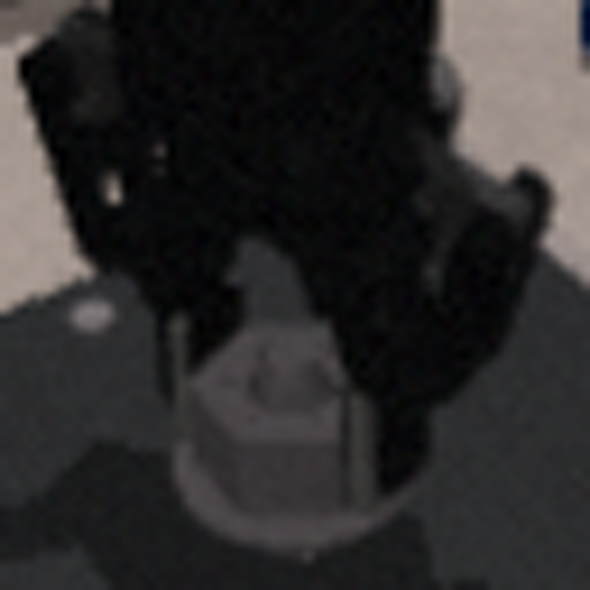

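Call:
{"api": "move_arm", "payload": {
  "deltas": [38,0,0.4,-0.5,0,0,0,38,0,0,0,0,0,0]
}}

```text
t: 16.65
tcp_pos: [0.5368, 0.1761, 0.0815]
tool_rot: [0.284, 0.647, -0.285, 0.647]
force: [-0.6, 1.9, -2.2]
finger_gap: 0.509
```

```bash
python3 -c "
from h import *
from station import manip
show(manip.sense())"
```

```text
t 16.65 p [536.8 176.1  81.5] xax [-0.    -0.001 -1.   ] jaw az -47.48 q deg [ 6.8 35.5 96.8 -0.  47.7 54.3] F [-0.6  1.9 -2.2] M [0.33 0.04 0.02] gap mm 43.5
```

Force is small and the nut is well over the nose. Opening to a loose 47 mm so it settles by its own weight.

Call:
{"api": "move_arm", "payload": {
  "deltas": [47,0,0.1,-0.2,0,0,0,47,0,0,0,0,0,0,47,0,0,0,0,0,0]
}}

```text
t: 16.95
tcp_pos: [0.5373, 0.1761, 0.082]
tool_rot: [0.285, 0.647, -0.285, 0.648]
force: [0.4, 0.6, 0.6]
finger_gap: 0.551
```

```bash
python3 look.py n16 247 107 32
```

```text
t 16.95 p [537.3 176.1  82. ] xax [ 0. -0. -1.] jaw az -47.5 q deg [ 6.8 35.5 96.8 -0.  47.7 54.4] F [0.4 0.6 0.6] M [ 0. -0.  0.] gap mm 47.0
```

View pics/n16.png

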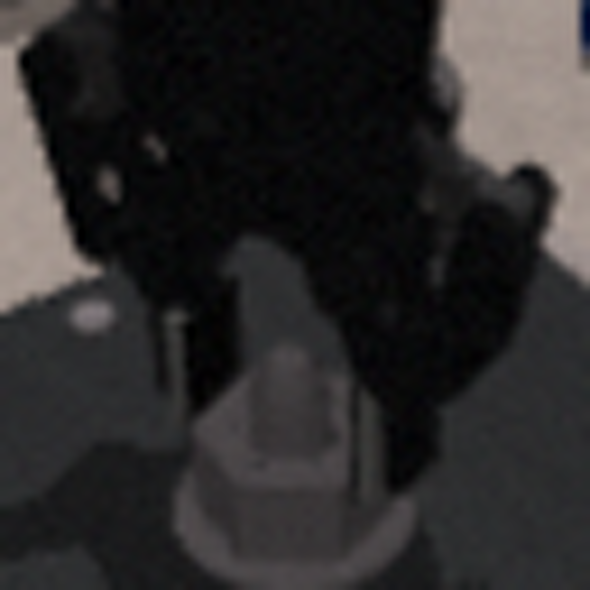

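```bash
cat > nutz.py <<'E'
from h import *
np.set_printoptions(precision=1,suppress=True,linewidth=150)
from station import viewer,manip
import sys
def cloud(s,u0,u1,v0,v1):
    f=210/np.tan(np.radians(float(s["fovy"])/2))
    v,u=np.mgrid[v0:v1,u0:u1];z=s["depth"][v0:v1,u0:u1]
    return (np.stack([(u-s["cx"])/f*z,(v-s["cy"])/f*z,z],-1)-s["t"])@s["R"]*1000,u,v
if len(sys.argv)>1: s=viewer.snapshot("side");np.savez("last.npz",**s)
else: s=np.load("last.npz")
X,u,v=cloud(s,225,270,130,150) if 0 else cloud(s,215,285,90,150)
im=s["image"][90:150,215:285].astype(int)
rel=X[...,:2]-[536.8,175.5];r=np.hypot(*np.moveaxis(rel,-1,0))
m=(r<33)&(r>12)&(im.max(-1)>45)
z=X[...,2][m]
h,e=np.histogram(z,bins=np.arange(80,135,2));print(dict(zip(e[:-1].astype(int),h)))
m2=(r>11.5)&(r<21)&(X[...,2]>105)&(X[...,2]<135)&(im.max(-1)>45)
print("hex top",np.median(X[...,2][m2]),m2.sum())
m3=(r>26)&(r<31)&(X[...,2]>87)&(im.max(-1)>40)
print("flange",np.median(X[...,2][m3]),m3.sum())
E
python3 nutz.py; python3 - <<'E'
import cv2,numpy as np
s=np.load("last.npz")
cv2.imwrite("pics/n17.png",cv2.convertScaleAbs(cv2.resize(s["image"][100:150,222:272,::-1],(590,590),interpolation=cv2.INTER_CUBIC),alpha=2.2))
E
```

```text
{np.int64(80): np.int64(0), np.int64(82): np.int64(1), np.int64(84): np.int64(1), np.int64(86): np.int64(1), np.int64(88): np.int64(0), np.int64(90): np.int64(0), np.int64(92): np.int64(12), np.int64(94): np.int64(53), np.int64(96): np.int64(57), np.int64(98): np.int64(19), np.int64(100): np.int64(10), np.int64(102): np.int64(13), np.int64(104): np.int64(14), np.int64(106): np.int64(11), np.int64(108): np.int64(11), np.int64(110): np.int64(15), np.int64(112): np.int64(9), np.int64(114): np.int64(18), np.int64(116): np.int64(9), np.int64(118): np.int64(49), np.int64(120): np.int64(52), np.int64(122): np.int64(11), np.int64(124): np.int64(3), np.int64(126): np.int64(3), np.int64(128): np.int64(0), np.int64(130): np.int64(2), np.int64(132): np.int64(3)}
hex top 120.28369788832404 78
flange 96.85350753799531 108
```

View pics/n17.png

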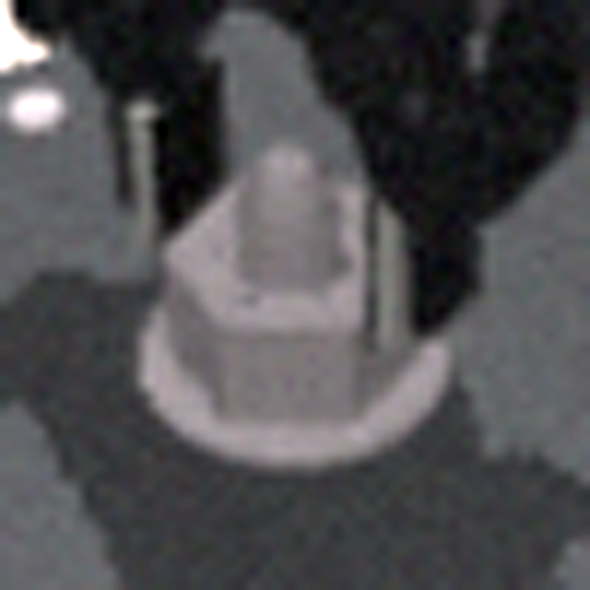

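Hex top reads about 120 mm and flange top about 96 mm, so the underside is near 91 mm. That's the "thread in" height, and the nut seems to have dropped in at once. I'll lower the fingers a little and back off gently to feel the stop.

Call:
{"api": "move_arm", "payload": {
  "deltas": [47,2,0,0,0,0,0,47,2,0,0,0,0,0,47,2,0,0,0,0,0,47,0,0,0,-3,0,0,47,0,0,0,-3,0,0,47,0,0,0,0,0,0],
  "force": 20
}}

```text
t: 17.6
tcp_pos: [0.5368, 0.1765, 0.0755]
tool_rot: [0.25, 0.661, -0.251, 0.661]
force: [-0.8, -0.9, 0.2]
finger_gap: 0.552
```

```bash
python3 -c "
from h import *
from station import manip
show(manip.sense())"
```

```text
t 17.6 p [536.8 176.5  75.5] xax [-0. -0. -1.] jaw az -41.49 q deg [ 6.9 36.  97.  -0.  46.9 48.4] F [-0.8 -0.9  0.2] M [-0.02 -0.06 -0.01] gap mm 47.1
```

Call:
{"api": "move_arm", "payload": {
  "deltas": [47,0,0,0,-2,0,0,47,0,0,0,-2,0,0,47,0,0,0,0,0,0]
}}

```text
t: 17.9
tcp_pos: [0.5369, 0.1765, 0.0756]
tool_rot: [0.228, 0.669, -0.228, 0.669]
force: [-0.2, -0.4, 0.4]
finger_gap: 0.55
```

```bash
python3 -c "
from h import *
from station import manip
show(manip.sense())"
```

```text
t 17.9 p [536.9 176.5  75.6] xax [-0.  0. -1.] jaw az -37.56 q deg [ 6.9 36.  97.   0.  46.9 44.4] F [-0.2 -0.4  0.4] M [ 0.01 -0.01 -0.02] gap mm 47.0
```

Call:
{"api": "move_arm", "payload": {
  "deltas": [47,0,0,0,-2,0,0,47,0,0,0,-2,0,0,47,0,0,0,0,0,0]
}}

```text
t: 18.2
tcp_pos: [0.5372, 0.1768, 0.0758]
tool_rot: [0.204, 0.677, -0.204, 0.677]
force: [0.8, 1.5, -0.0]
finger_gap: 0.551
```

```bash
python3 -c "
from h import *
from station import manip
show(manip.sense())"
```

```text
t 18.2 p [537.2 176.8  75.8] xax [ 0.001  0.    -1.   ] jaw az -33.58 q deg [ 6.9 36.  97.   0.  46.9 40.4] F [ 0.8  1.5 -0. ] M [ 0.08 -0.08 -0.04] gap mm 47.1
```

Call:
{"api": "move_arm", "payload": {
  "deltas": [47,0,0,0,-2,0,0,47,0,0,0,-2,0,0,47,0,0,0,0,0,0]
}}

```text
t: 18.5
tcp_pos: [0.5372, 0.1768, 0.0759]
tool_rot: [0.181, 0.683, -0.18, 0.684]
force: [0.9, 1.7, -0.1]
finger_gap: 0.553
```

```bash
python3 look.py n18 247 124 26
```

```text
t 18.5 p [537.2 176.8  75.9] xax [ 0.  0. -1.] jaw az -29.59 q deg [ 6.9 36.  97.   0.  46.9 36.5] F [ 0.9  1.7 -0.1] M [ 0.2 -0.1 -0.1] gap mm 47.2
```

View pics/n18.png

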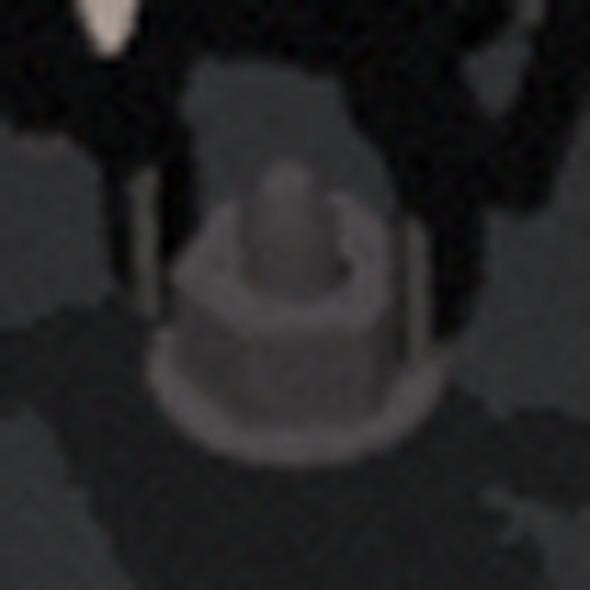

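Call:
{"api": "move_arm", "payload": {
  "deltas": [47,0,0.6,0,-2,0,0,47,0,0,0,-2,0,0,47,0,0,0,0,0,0]
}}

```text
t: 18.85
tcp_pos: [0.5371, 0.1769, 0.0758]
tool_rot: [0.156, 0.69, -0.157, 0.689]
force: [-0.6, 0.4, 1.4]
finger_gap: 0.549
```

```bash
python3 -c "
from h import *
from station import manip
show(manip.sense())"; python3 nutz.py x | tail -2
```

```text
t 18.85 p [537.1 176.9  75.8] xax [-0. -0. -1.] jaw az -25.57 q deg [ 6.9 36.  97.  -0.  47.  32.5] F [-0.6  0.4  1.4] M [ 0.05  0.02 -0.05] gap mm 46.9
hex top 120.44162946225708 114
flange 98.1657342244074 118
```

Call:
{"api": "move_arm", "payload": {
  "deltas": [47,0,0,0,-2,0,0,47,0,0,0,-2,0,0,47,0,0,0,0,0,0]
}}

```text
t: 19.2
tcp_pos: [0.5368, 0.1771, 0.0758]
tool_rot: [0.133, 0.695, -0.132, 0.694]
force: [-1.3, 0.2, 3.9]
finger_gap: 0.55
```

```bash
python3 -c "
from h import *
from station import manip
show(manip.sense())"
```

```text
t 19.2 p [536.8 177.1  75.8] xax [-0.001  0.    -1.   ] jaw az -21.61 q deg [ 6.9 36.  97.   0.  47.  28.5] F [-1.3  0.2  3.9] M [ 0.23  0.18 -0.14] gap mm 47.0
```

Call:
{"api": "move_arm", "payload": {
  "deltas": [47,0,0,0,-2,0,0,47,0,0,0,-2,0,0,47,0,0,0,0,0,0]
}}

```text
t: 19.5
tcp_pos: [0.5369, 0.1776, 0.0759]
tool_rot: [0.109, 0.699, -0.108, 0.698]
force: [-1.5, 2.5, 3.7]
finger_gap: 0.548
```

```bash
python3 look.py n19 247 124 26;python3 nutz.py | tail -2
```

```text
t 19.5 p [536.9 177.6  75.9] xax [-0.  0. -1.] jaw az -17.67 q deg [ 6.9 36.  97.   0.1 47.  24.5] F [-1.5  2.5  3.7] M [ 0.4  0.3 -0.4] gap mm 46.8
hex top 120.410993115557 107
flange 98.15972356275279 126
```

View pics/n19.png

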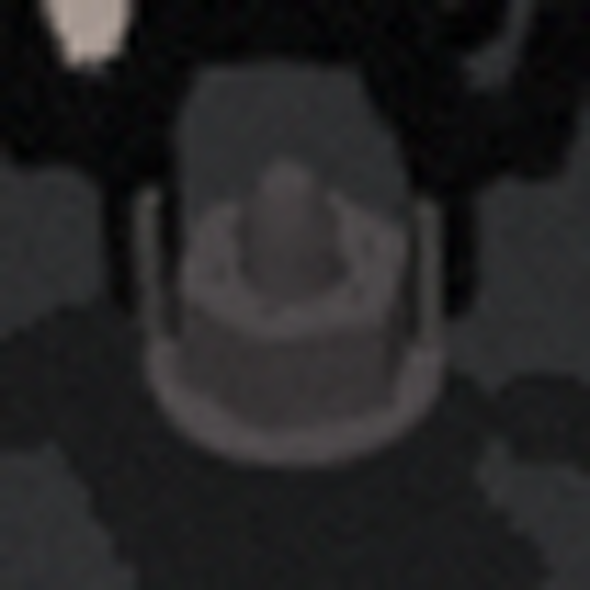

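Torque climbs to −0.4 N m, so the stop is felt: the thread is in, with the nut at 120.4 mm as before. Now clockwise.

Call:
{"api": "move_arm", "payload": {
  "deltas": [47,0,0,0,4,0,0,47,0,0,0,4,0,0,47,0,0,0,4,0,0,47,0,0,0,4,0,0,47,0,0,0,4,0,0,47,0,0,0,0,0,0]
}}

```text
t: 20.15
tcp_pos: [0.5368, 0.1767, 0.0753]
tool_rot: [0.227, 0.67, -0.228, 0.669]
force: [-0.2, -0.1, -0.0]
finger_gap: 0.549
```

```bash
python3 -c "
from h import *
from station import manip
show(manip.sense())"
```

```text
t 20.15 p [536.8 176.7  75.3] xax [-0.001 -0.001 -1.   ] jaw az -37.49 q deg [ 6.9 36.1 97.  -0.1 47.  44.4] F [-0.2 -0.1 -0. ] M [ 0.13  0.17 -0.04] gap mm 46.9
```

Call:
{"api": "move_arm", "payload": {
  "deltas": [47,0,0,0,4,0,0,47,0,0,0,4,0,0,47,0,0,0,4,0,0,47,0,0,0,0,0,0]
}}

```text
t: 20.55
tcp_pos: [0.5368, 0.1767, 0.075]
tool_rot: [0.295, 0.643, -0.296, 0.642]
force: [-0.6, 0.4, -2.6]
finger_gap: 0.552
```

```bash
python3 look.py n20 247 124 26;python3 nutz.py | tail -2
```

```text
t 20.55 p [536.8 176.7  75. ] xax [-0. -0. -1.] jaw az -49.41 q deg [ 6.9 36.1 97.  -0.1 47.  56.4] F [-0.6  0.4 -2.6] M [ 0.  0. -0.] gap mm 47.1
hex top 119.53489902841852 74
flange 97.21815107473908 107
```

View pics/n20.png

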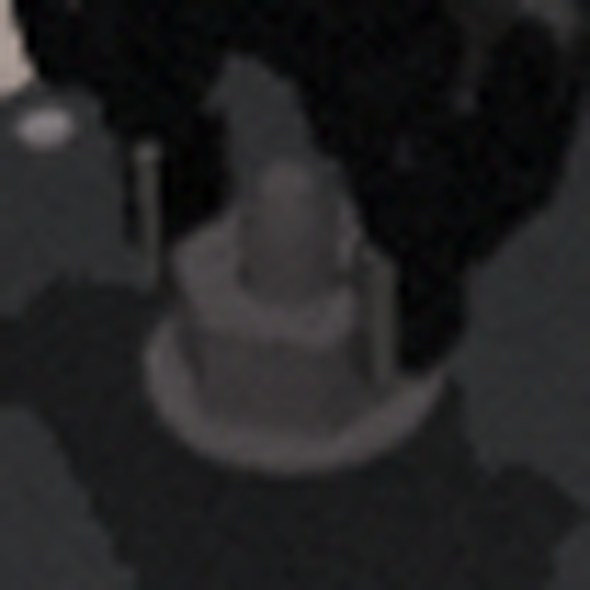

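The nut is coming down the thread (119.5 mm). Continuing clockwise, with the fingers following down.

Call:
{"api": "move_arm", "payload": {
  "deltas": [47,0.3,0,0,4,0,0,47,0.3,0,0,4,0,0,47,0.3,0,0,4,0,0,47,0.3,0,0,4,0,0,47,0.3,0,0,4,0,0,47,0.3,0,0,4,0,0,47,0,0,0,0,0,0]
}}

```text
t: 21.3
tcp_pos: [0.537, 0.1768, 0.0736]
tool_rot: [0.422, 0.567, -0.423, 0.567]
force: [-1.1, -0.2, -2.9]
finger_gap: 0.55
```

```bash
python3 -c "
from h import *
from station import manip
show(manip.sense())"
```

```text
t 21.3 p [537.  176.8  73.6] xax [-0. -0. -1.] jaw az -73.38 q deg [ 6.9 36.2 97.  -0.  46.8 80.3] F [-1.1 -0.2 -2.9] M [-0.04 -0.02  0.01] gap mm 47.0
```

Call:
{"api": "move_arm", "payload": {
  "deltas": [47,0.3,0,0,4,0,0,47,0.3,0,0,4,0,0,47,0.3,0,0,4,0,0,47,0.3,0,0,4,0,0,47,0.3,0,0,4,0,0,47,0,0,0,0,0,0]
}}

```text
t: 21.9
tcp_pos: [0.5373, 0.1769, 0.0723]
tool_rot: [-0.514, -0.485, 0.514, -0.485]
force: [0.3, 0.9, -1.7]
finger_gap: 0.551
```

```bash
python3 look.py n21 247 124 26;python3 nutz.py | tail -2
```

```text
t 21.9 p [537.3 176.9  72.3] xax [ 0. -0. -1.] jaw az -93.34 q deg [  6.9  36.4  97.1  -0.   46.6 100.3] F [ 0.3  0.9 -1.7] M [-0.  0. -0.] gap mm 47.0
hex top 117.5002993813813 37
flange 93.46494448509637 98
```

View pics/n21.png

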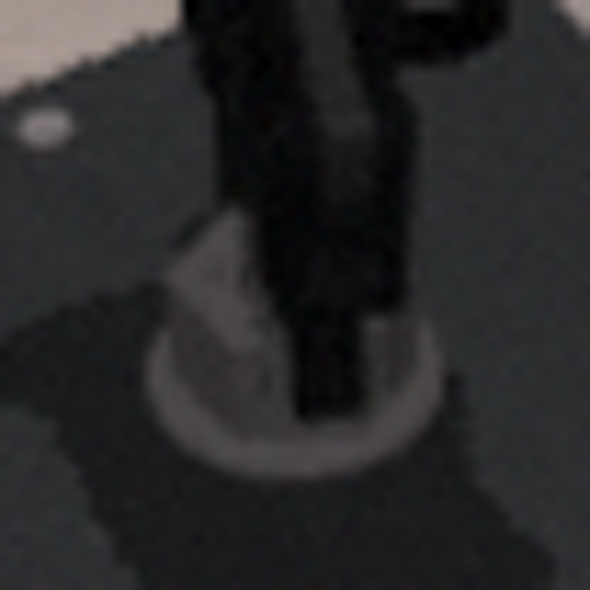

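Call:
{"api": "move_arm", "payload": {
  "deltas": [47,0.3,0,0,4,0,0,47,0.3,0,0,4,0,0,47,0.3,0,0,4,0,0,47,0.3,0,0,4,0,0,47,0.3,0,0,4,0,0,47,0,0,0,0,0,0]
}}

```text
t: 22.55
tcp_pos: [0.5376, 0.177, 0.0711]
tool_rot: [0.591, 0.388, -0.591, 0.389]
force: [1.1, -0.3, -1.6]
finger_gap: 0.549
```

```bash
python3 -c "
from h import *
from station import manip
show(manip.sense())"
```

```text
t 22.55 p [537.6 177.   71.1] xax [ 0.001 -0.    -1.   ] jaw az -113.35 q deg [  6.9  36.5  97.1  -0.   46.4 120.3] F [ 1.1 -0.3 -1.6] M [-0.05 -0.17  0.01] gap mm 46.9
```

Call:
{"api": "move_arm", "payload": {
  "deltas": [47,0.2,0,0,4,0,0,47,0.2,0,0,4,0,0,47,0.2,0,0,4,0,0,47,0.2,0,0,4,0,0,47,0,0,0,0,0,0]
}}

```text
t: 23.05
tcp_pos: [0.5376, 0.1769, 0.0703]
tool_rot: [0.639, 0.302, -0.639, 0.303]
force: [0.5, -1.2, -1.1]
finger_gap: 0.554
```

```bash
python3 look.py n22 247 124 26;python3 nutz.py | tail -2
```

```text
t 23.05 p [537.6 176.9  70.3] xax [ 0. -0. -1.] jaw az -129.32 q deg [  6.9  36.5  97.1  -0.   46.3 136.2] F [ 0.5 -1.2 -1.1] M [-0.1 -0.1  0. ] gap mm 47.3
hex top 114.76180742390171 66
flange 91.00494913349632 105
```

View pics/n22.png

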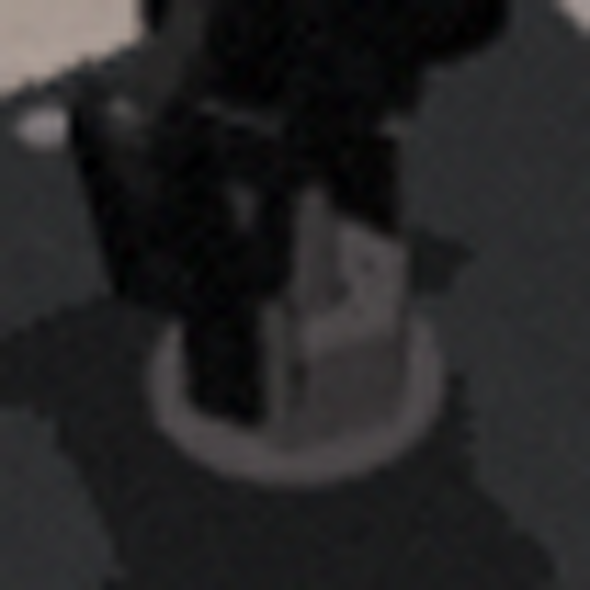

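Nearly down (114.8 mm; seated would be about 114). The wrist is near its limit, so I'll re-grip 60° back.

Call:
{"api": "move_arm", "payload": {
  "deltas": [47,0,0,0,-4,0,0,62,0,0,0,0,0,0,62,0,0,0,0,0,0,62,0,0,0,-8,0,0,62,0,0,0,-8,0,0,62,0,0,0,-8,0,0,62,0,0,0,-8,0,0,62,0,0,0,-8,0,0,62,0,0,0,-8,0,0,62,0,0,0,-8,0,0]
}}

```text
t: 24.1
tcp_pos: [0.5373, 0.1771, 0.0702]
tool_rot: [0.401, 0.582, -0.401, 0.582]
force: [-0.5, -0.7, 0.1]
finger_gap: 0.727
```

Call:
{"api": "move_arm", "payload": {
  "deltas": [62,0,0,0,-4,0,0,47,0,0,0,0,0,0,47,0,0,0,0,0,0,47,0,0,0,0,0,0]
}}

```text
t: 24.5
tcp_pos: [0.5373, 0.1771, 0.0703]
tool_rot: [0.383, 0.594, -0.383, 0.595]
force: [-0.5, 0.2, 1.3]
finger_gap: 0.552
```

```bash
python3 look.py n23 247 124 26;python3 nutz.py | tail -2
```

```text
t 24.5 p [537.3 177.1  70.3] xax [ 0. -0. -1.] jaw az -65.55 q deg [ 6.9 36.5 97.1 -0.  46.3 72.5] F [-0.5  0.2  1.3] M [-0.  0. -0.] gap mm 47.1
hex top 114.87195506143448 57
flange 91.53575102799425 96
```

View pics/n23.png

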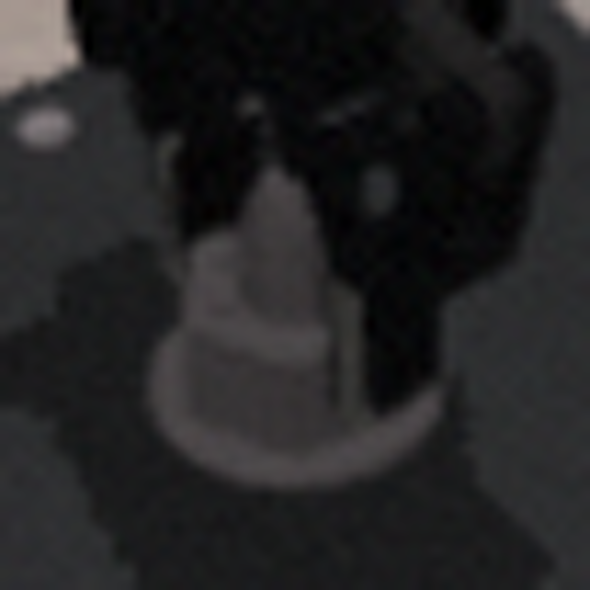

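Re-gripped. Turning on clockwise and watching the torque.

Call:
{"api": "move_arm", "payload": {
  "deltas": [47,0,0,0,3,0,0,47,0,0,0,3,0,0,47,0,0,0,3,0,0,47,0,0,0,3,0,0,47,0,0,0,0,0,0]
}}

```text
t: 25.05
tcp_pos: [0.5372, 0.177, 0.07]
tool_rot: [0.443, 0.551, -0.443, 0.551]
force: [0.5, -0.1, 0.1]
finger_gap: 0.55
```

```bash
python3 -c "
from h import *
from station import manip
show(manip.sense())"
```

```text
t 25.05 p [537.2 177.   70. ] xax [-0. -0. -1.] jaw az -77.52 q deg [ 6.9 36.6 97.1 -0.  46.3 84.4] F [ 0.5 -0.1  0.1] M [-0.03  0.01  0.04] gap mm 47.0
```

Call:
{"api": "move_arm", "payload": {
  "deltas": [47,0,0,0,3,0,0,47,0,0,0,3,0,0,47,0,0,0,0,0,0]
}}

```text
t: 25.35
tcp_pos: [0.5372, 0.177, 0.07]
tool_rot: [0.471, 0.528, -0.471, 0.528]
force: [0.4, -0.5, -0.1]
finger_gap: 0.552
```

```bash
python3 -c "
from h import *
from station import manip
show(manip.sense())"; python3 nutz.py x|tail -2
```

```text
t 25.35 p [537.2 177.   70. ] xax [-0. -0. -1.] jaw az -83.45 q deg [ 6.9 36.6 97.1 -0.  46.3 90.4] F [ 0.4 -0.5 -0.1] M [0.02 0.   0.01] gap mm 47.2
hex top 114.68744558537843 43
flange 91.23506391559677 115
```

Call:
{"api": "move_arm", "payload": {
  "deltas": [47,0,0,0,3,0,0,47,0,0,0,3,0,0,47,0,0,0,0,0,0]
}}

```text
t: 25.7
tcp_pos: [0.5372, 0.177, 0.0701]
tool_rot: [0.497, 0.503, -0.497, 0.503]
force: [-0.3, 0.2, 0.4]
finger_gap: 0.553
```

```bash
python3 -c "
from h import *
from station import manip
show(manip.sense())"
```

```text
t 25.7 p [537.2 177.   70.1] xax [ 0. -0. -1.] jaw az -89.42 q deg [ 6.9 36.6 97.1 -0.  46.3 96.3] F [-0.3  0.2  0.4] M [-0.03  0.    0.04] gap mm 47.2
```

Call:
{"api": "move_arm", "payload": {
  "deltas": [47,0,0,0,3,0,0,47,0,0,0,3,0,0,47,0,0,0,0,0,0]
}}

```text
t: 26.0
tcp_pos: [0.5371, 0.177, 0.0701]
tool_rot: [-0.523, -0.476, 0.523, -0.476]
force: [-0.4, 0.2, -0.4]
finger_gap: 0.55
```

```bash
python3 look.py n24 247 124 26;python3 nutz.py | tail -2
```

```text
t 26.0 p [537.1 177.   70.1] xax [-0. -0. -1.] jaw az -95.39 q deg [  6.9  36.6  97.1  -0.   46.3 102.3] F [-0.4  0.2 -0.4] M [ 0.  0. -0.] gap mm 47.0
hex top 115.11047515859741 36
flange 91.13160365775853 93
```

View pics/n24.png

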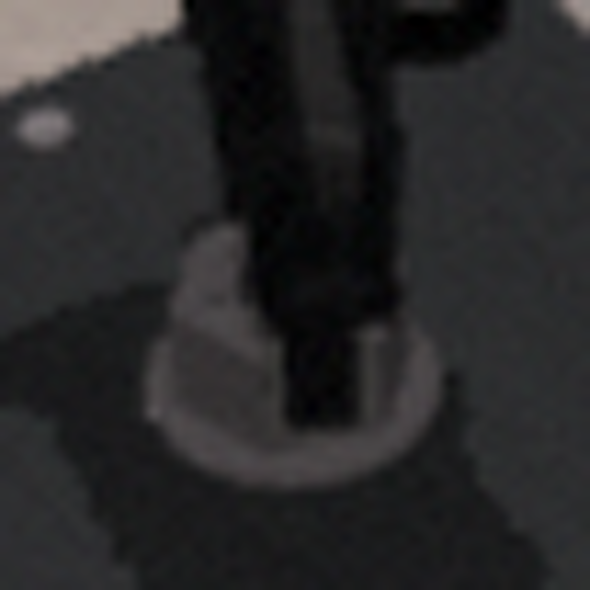

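Call:
{"api": "move_arm", "payload": {
  "deltas": [47,0,0,0,3,0,0,47,0,0,0,3,0,0,47,0,0,0,0,0,0]
}}

```text
t: 26.35
tcp_pos: [0.5371, 0.1771, 0.0701]
tool_rot: [-0.547, -0.448, 0.547, -0.448]
force: [-0.3, -0.5, -0.3]
finger_gap: 0.554
```

```bash
python3 -c "
from h import *
from station import manip
show(manip.sense())"
```

```text
t 26.35 p [537.1 177.1  70.1] xax [-0. -0. -1.] jaw az -101.39 q deg [  6.9  36.6  97.1   0.   46.3 108.3] F [-0.3 -0.5 -0.3] M [-0.06  0.02  0.06] gap mm 47.3
```

Call:
{"api": "move_arm", "payload": {
  "deltas": [47,0,0,0,3,0,0,47,0,0,0,3,0,0,47,0,0,0,0,0,0]
}}

```text
t: 26.65
tcp_pos: [0.5371, 0.1771, 0.0701]
tool_rot: [-0.57, -0.419, 0.57, -0.419]
force: [0.2, -1.0, 0.9]
finger_gap: 0.549
```

```bash
python3 look.py n25 247 124 26;python3 nutz.py | tail -2; python3 -c "
from h import *
from station import manip
show(manip.sense())"
```

```text
t 26.65 p [537.1 177.1  70.1] xax [-0.  0. -1.] jaw az -107.37 q deg [  6.9  36.6  97.1   0.   46.3 114.3] F [ 0.2 -1.   0.9] M [-0.1  0.  -0. ] gap mm 46.9
hex top 114.50749315842098 43
flange 91.62254600689509 99
t 26.7 p [537.1 177.   70.1] xax [-0.  0. -1.] jaw az -107.35 q deg [  6.9  36.6  97.1   0.   46.3 114.3] F [-0.3 -0.4 -0.4] M [-0.   -0.   -0.04] gap mm 46.7
```

View pics/n25.png

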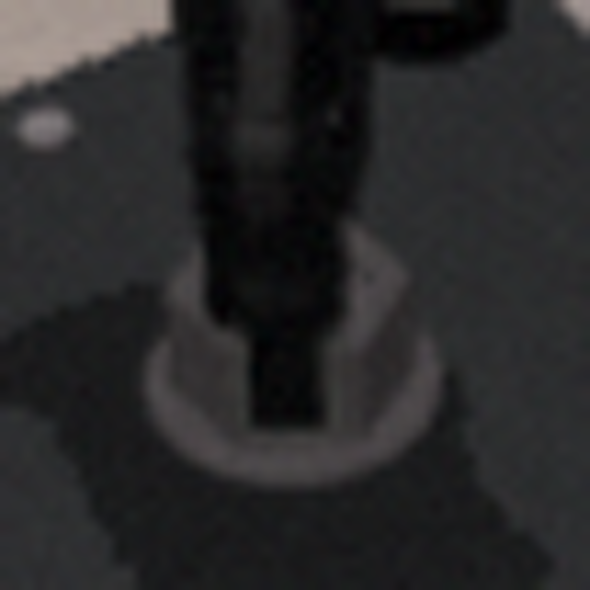

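```bash
python3 - <<'E'
from h import *
s=np.load("last.npz")
for x,y in((408,270),(172,290),(365,215),(190,265)):
    P=onz(s,221+x/11.35-.5,98+y/11.35-.5,.114)[:2]*1000; d=P-[536.8,175.8]; print((x,y),P,np.hypot(*d),np.degrees(np.arctan2(d[1],d[0]))%60)
cv2.imwrite("pics/n26.png",cv2.convertScaleAbs(cv2.resize(s["image"][105:145,227:267,::-1],(590,590),interpolation=cv2.INTER_CUBIC),alpha=2.6))
E
```

```text
(408, 270) [560.33991605 176.91567951] 23.566340162027128 2.7135155070730526
(172, 290) [512.77914113 183.57399488] 25.247507944015517 42.06659477817186
(365, 215) [556.35472212 196.23098504] 28.28095307521911 46.255401889511816
(190, 265) [518.10430551 190.26012684] 23.63523345353394 22.279952301668743
```

View pics/n26.png

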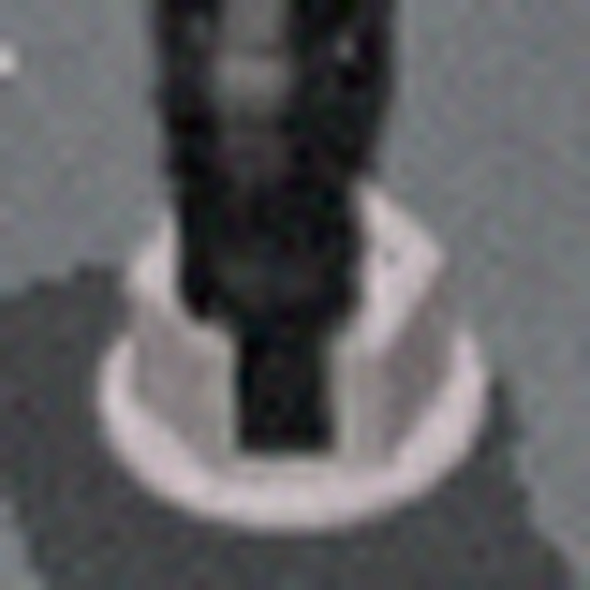

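The nut's corners put its flat at about −98°, the usual ~9° lag behind the fingers (−107°), so it is being driven. Continuing in small steps until the torque rises.

Call:
{"api": "move_arm", "payload": {
  "deltas": [47,0,0,0,3,0,0,47,0,0,0,3,0,0,47,0,0,0,0,0,0]
}}

```text
t: 27.0
tcp_pos: [0.5371, 0.1771, 0.0701]
tool_rot: [-0.591, -0.388, 0.591, -0.388]
force: [-0.3, -0.4, 1.0]
finger_gap: 0.551
```

```bash
python3 -c "
from h import *
from station import manip
show(manip.sense())"
```

```text
t 27.0 p [537.1 177.1  70.1] xax [-0.  0. -1.] jaw az -113.38 q deg [  6.9  36.6  97.1   0.   46.3 120.3] F [-0.3 -0.4  1. ] M [-0.02  0.03  0.01] gap mm 47.1
```

Call:
{"api": "move_arm", "payload": {
  "deltas": [47,0,0,0,3,0,0,47,0,0,0,0,0,0]
}}

```text
t: 27.2
tcp_pos: [0.5372, 0.1771, 0.0701]
tool_rot: [-0.601, -0.373, 0.601, -0.373]
force: [-0.6, 0.1, -0.1]
finger_gap: 0.553
```

```bash
python3 -c "
from h import *
from station import manip
show(manip.sense())"; python3 nutz.py x|tail -2
```

```text
t 27.2 p [537.2 177.1  70.1] xax [-0.  0. -1.] jaw az -116.37 q deg [  6.9  36.6  97.1   0.   46.3 123.3] F [-0.6  0.1 -0.1] M [-0.    0.01  0.01] gap mm 47.2
hex top 114.69844205428659 42
flange 91.48988739314987 91
```

```bash
python3 - <<'E'
from h import *
s=np.load("last.npz")
cv2.imwrite("pics/n27.png",cv2.convertScaleAbs(cv2.resize(s["image"][105:145,227:267,::-1],(590,590),interpolation=cv2.INTER_CUBIC),alpha=2.6))
E
```

```text
(no output)
```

View pics/n27.png

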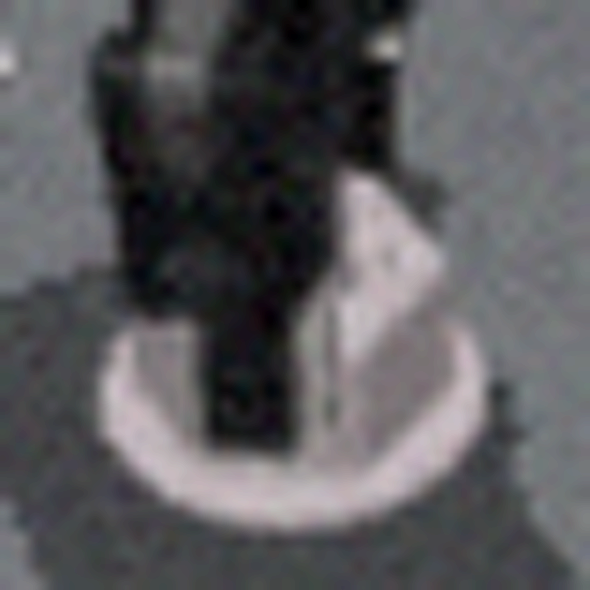

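The corner at (443,260) hasn't moved between these two pictures, so the fingers are still taking up play. Continuing.

Call:
{"api": "move_arm", "payload": {
  "deltas": [47,0,0,0,3,0,0,47,0,0,0,0,0,0]
}}

```text
t: 27.45
tcp_pos: [0.5372, 0.177, 0.0701]
tool_rot: [-0.61, -0.357, 0.61, -0.357]
force: [-0.2, 0.7, 0.0]
finger_gap: 0.547
```

```bash
python3 -c "
from h import *
from station import manip
show(manip.sense())"
```

```text
t 27.45 p [537.2 177.   70.1] xax [-0. -0. -1.] jaw az -119.38 q deg [  6.9  36.6  97.1  -0.   46.3 126.3] F [-0.2  0.7  0. ] M [ 0.   -0.02  0.02] gap mm 46.8
```

Call:
{"api": "move_arm", "payload": {
  "deltas": [47,0,0,0,3,0,0,47,0,0,0,0,0,0]
}}

```text
t: 27.65
tcp_pos: [0.5372, 0.1769, 0.0701]
tool_rot: [-0.619, -0.341, 0.62, -0.341]
force: [0.2, -0.9, 0.2]
finger_gap: 0.55
```

```bash
python3 -c "
from h import *
from station import manip,viewer
show(manip.sense())
s=viewer.snapshot('side')
cv2.imwrite('pics/n28.png',cv2.convertScaleAbs(cv2.resize(s['image'][105:145,227:267,::-1],(590,590),interpolation=cv2.INTER_CUBIC),alpha=2.6))"
```

```text
t 27.65 p [537.2 176.9  70.1] xax [ 0. -0. -1.] jaw az -122.36 q deg [  6.9  36.6  97.1  -0.   46.3 129.3] F [ 0.2 -0.9  0.2] M [-0.09 -0.02 -0.  ] gap mm 47.0
```

View pics/n28.png

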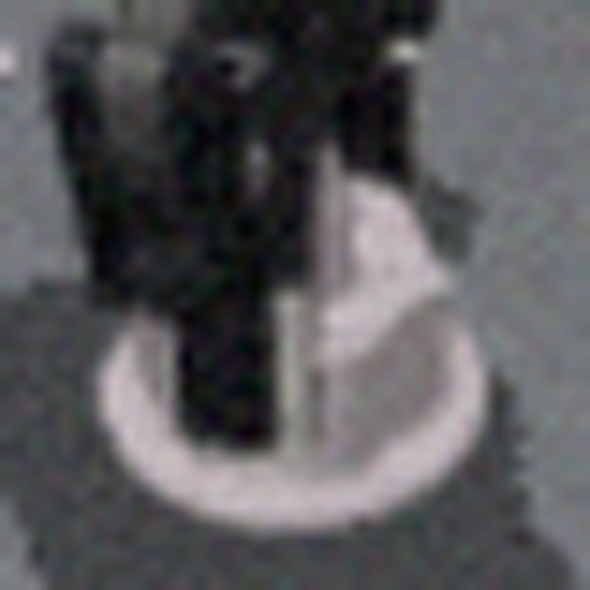

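It's turning: the corner moved to (445,285). Continuing carefully.

Call:
{"api": "move_arm", "payload": {
  "deltas": [47,0,0,0,3,0,0,47,0,0,0,0,0,0]
}}

```text
t: 27.9
tcp_pos: [0.5372, 0.1768, 0.0701]
tool_rot: [-0.628, -0.324, 0.628, -0.325]
force: [0.5, -1.9, 0.5]
finger_gap: 0.554
```

```bash
python3 -c "
from h import *
from station import manip
show(manip.sense())"
```

```text
t 27.9 p [537.2 176.8  70.1] xax [ 0. -0. -1.] jaw az -125.37 q deg [  6.9  36.6  97.1  -0.   46.3 132.3] F [ 0.5 -1.9  0.5] M [-0.23 -0.03  0.05] gap mm 47.3
```

Call:
{"api": "move_arm", "payload": {
  "deltas": [47,0,0,0,3,0,0,47,0,0,0,0,0,0]
}}

```text
t: 28.1
tcp_pos: [0.5372, 0.1768, 0.0701]
tool_rot: [-0.636, -0.308, 0.637, -0.308]
force: [-0.3, -0.6, 0.9]
finger_gap: 0.551
```

```bash
python3 -c "
from h import *
from station import manip
show(manip.sense())"
```

```text
t 28.1 p [537.2 176.8  70.1] xax [ 0. -0. -1.] jaw az -128.35 q deg [  6.9  36.6  97.1  -0.   46.3 135.3] F [-0.3 -0.6  0.9] M [-0.3  -0.04  0.09] gap mm 47.0
```

Call:
{"api": "move_arm", "payload": {
  "deltas": [47,0,0,0,3,0,0,47,0,0,0,0,0,0]
}}

```text
t: 28.3
tcp_pos: [0.5372, 0.1768, 0.0701]
tool_rot: [-0.644, -0.291, 0.644, -0.291]
force: [-0.3, -3.1, -0.3]
finger_gap: 0.556
```

```bash
python3 -c "
from h import *
from station import manip,viewer
show(manip.sense())
s=viewer.snapshot('side');np.savez('last.npz',**s)
cv2.imwrite('pics/n29.png',cv2.convertScaleAbs(cv2.resize(s['image'][105:145,227:267,::-1],(590,590),interpolation=cv2.INTER_CUBIC),alpha=2.6))"; python3 nutz.py|tail -2
```

```text
t 28.3 p [537.2 176.8  70.1] xax [-0. -0. -1.] jaw az -131.34 q deg [  6.9  36.6  97.1  -0.   46.3 138.3] F [-0.3 -3.1 -0.3] M [-0.34  0.02  0.13] gap mm 47.5
hex top 114.88000630381862 57
flange 91.09843421392117 96
```

View pics/n29.png

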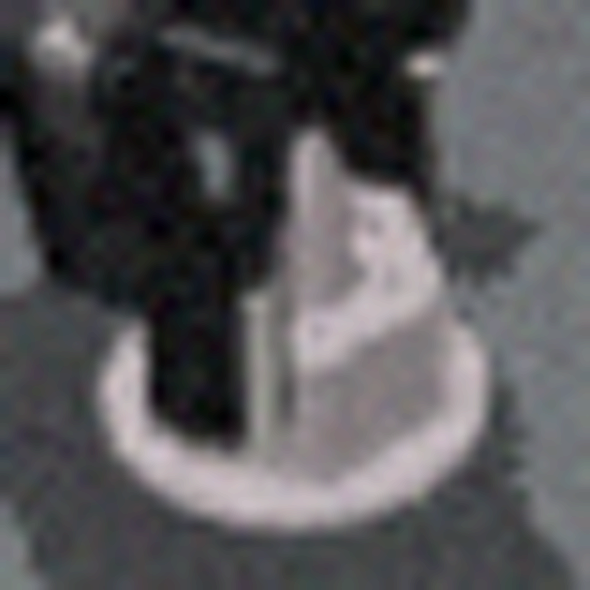

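Torque is now rising: 0.05, 0.09, 0.13 N m. Two more small steps, relieving the side force.

Call:
{"api": "move_arm", "payload": {
  "deltas": [47,0,0.3,0.4,3,0,0,47,0,0,0,0,0,0]
}}

```text
t: 28.55
tcp_pos: [0.5372, 0.1767, 0.0701]
tool_rot: [0.652, 0.274, -0.652, 0.274]
force: [-0.1, -0.2, 0.7]
finger_gap: 0.554
```

```bash
python3 -c "
from h import *
from station import manip
show(manip.sense())"
```

```text
t 28.55 p [537.2 176.7  70.1] xax [ 0.  0. -1.] jaw az -134.39 q deg [  6.9  36.5  97.2   0.   46.3 141.3] F [-0.1 -0.2  0.7] M [-0.14  0.04  0.12] gap mm 47.3
```

Call:
{"api": "move_arm", "payload": {
  "deltas": [47,0,0,0,3,0,0,47,0,0,0,0,0,0]
}}

```text
t: 28.75
tcp_pos: [0.5371, 0.1766, 0.0702]
tool_rot: [0.659, 0.257, -0.659, 0.257]
force: [-0.6, -1.3, 0.1]
finger_gap: 0.548
```

```bash
python3 -c "
from h import *
from station import manip
show(manip.sense())"
```

```text
t 28.75 p [537.1 176.6  70.2] xax [ 0.  0. -1.] jaw az -137.37 q deg [  6.9  36.5  97.2   0.   46.3 144.2] F [-0.6 -1.3  0.1] M [-0.14 -0.04  0.19] gap mm 46.8
```

Call:
{"api": "move_arm", "payload": {
  "deltas": [47,0,0,0,3,0,0,47,0,0,0,0,0,0]
}}

```text
t: 28.95
tcp_pos: [0.5371, 0.1765, 0.0701]
tool_rot: [-0.665, -0.24, 0.665, -0.24]
force: [0.6, -1.6, 1.4]
finger_gap: 0.55
```

```bash
python3 -c "
from h import *
from station import manip
show(manip.sense())"; python3 nutz.py x | tail -2
```

```text
t 28.95 p [537.1 176.5  70.1] xax [-0. -0. -1.] jaw az -140.36 q deg [  6.9  36.5  97.2  -0.   46.3 147.2] F [ 0.6 -1.6  1.4] M [-0.23  0.08  0.26] gap mm 47.0
hex top 114.5333809925756 66
flange 91.51750246761856 86
```

Tight at 0.26 N m. Taking up the slack backwards, opening and retreating upward.

Call:
{"api": "move_arm", "payload": {
  "deltas": [47,0,0,0,-4,0,0,60,0,0,0,-2,0,0,70,0,0,0,0,0,0,70,0,0,0,0,0,0,70,-5,0,0,0,0,0,70,-15,0,0,0,0,0,70,-30,0,0,0,0,0,70,-40,0,0,0,0,0,70,-30,0,0,0,0,0,70,0,0,0,0,0,0]
}}

```text
t: 30.0
tcp_pos: [0.5406, 0.1772, 0.1952]
tool_rot: [0.656, 0.273, -0.648, 0.274]
force: [0.6, 0.0, -0.6]
finger_gap: 0.822
```

```bash
python3 look.py n30 247 124 26;python3 nutz.py ; python3 - <<'E'
from h import *
s=np.load("last.npz")
cv2.imwrite("pics/n31.png",cv2.convertScaleAbs(cv2.resize(s["image"][90:160,205:285,::-1],(640,560),interpolation=cv2.INTER_CUBIC),alpha=1.8))
cv2.imwrite("pics/n32.png",s["image"][:,:,::-1])
E
```

```text
t 30.0 p [540.6 177.2 195.2] xax [ 0.  0. -1.] jaw az -134.49 q deg [  6.9  26.3  91.4   0.   61.7 141.4] F [ 0.6  0.  -0.6] M [ 0. -0. -0.] gap mm 70.2
{np.int64(80): np.int64(0), np.int64(82): np.int64(1), np.int64(84): np.int64(2), np.int64(86): np.int64(6), np.int64(88): np.int64(35), np.int64(90): np.int64(66), np.int64(92): np.int64(38), np.int64(94): np.int64(6), np.int64(96): np.int64(18), np.int64(98): np.int64(13), np.int64(100): np.int64(11), np.int64(102): np.int64(17), np.int64(104): np.int64(6), np.int64(106): np.int64(14), np.int64(108): np.int64(12), np.int64(110): np.int64(22), np.int64(112): np.int64(39), np.int64(114): np.int64(65), np.int64(116): np.int64(26), np.int64(118): np.int64(2), np.int64(120): np.int64(0), np.int64(122): np.int64(0), np.int64(124): np.int64(0), np.int64(126): np.int64(0), np.int64(128): np.int64(0), np.int64(130): np.int64(0), np.int64(132): np.int64(0)}
hex top 114.48326946702834 109
flange 90.46190706917484 76
```

View pics/n31.png

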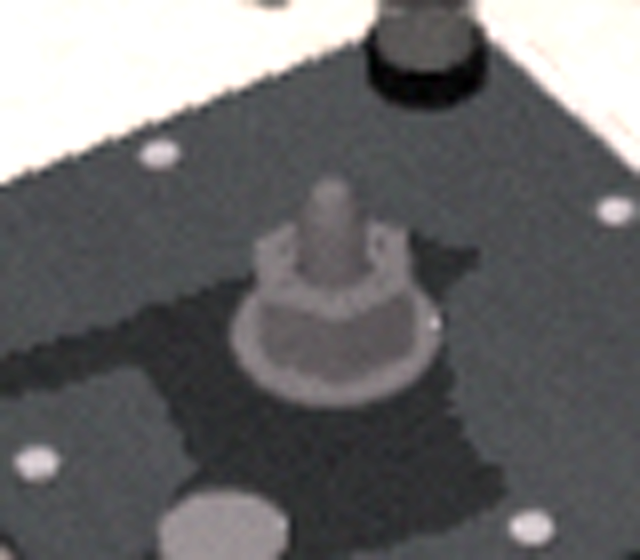

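View pics/n32.png

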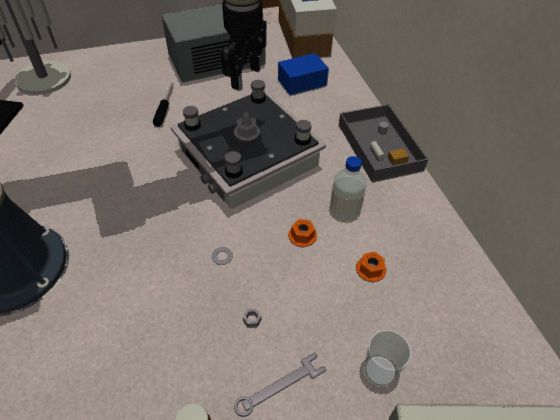

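The nut sits flat on the plate: hex top 114.5 mm, flange top 90.5 mm (expected 114 and 90). It appears level at crop (335,300), the gripper is clear, and the bystanders are at the same pixels as at the start.

```bash
python3 -c "
from station import job
print(job.sign_off())"
```

```text
the job is handed in; nothing more can be done
None
```

The flange nut is on the stud, screwed down flat and tightened to about 0.26 N m. I let go at about 30 s and handed the job in.

- **Thread:** The nut dropped straight to the "thread in" height when I released it over the nose. I still backed it off anticlockwise and felt the stop at about 0.4 N m. I then turned it clockwise, with one 60° re-grip, until it was tight.
- **Last checks:** The hexagon's top read 114.5 mm and the flange's top 90.5 mm, against 114 and 90 for a nut fully home. It looked level. The gripper was clear with no load on it, and the other things on the bench appeared unmoved in the side view.
- **Disagreements:** The measured TCP height read roughly 28 mm lower than the real fingertips. My first close at the nut was therefore empty, above the nut and touching nothing. I went by depth images and felt contact from then on. The final torque and the stop torque were slightly above the 0.2 N m described as plenty.

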